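# Lay out the next drilling job

## Robot

A 6-joint arm with a two-finger parallel gripper is mounted at the origin on a cart in front of the work surface, level with it; the furniture and walls round the work are solid. World frame = base frame: x ahead of the robot, y to its left, z up, the work surface at z = 0. Lengths are in m, angles in rad, forces in N, time in s.
With the tool pointing down it reaches from about 0.275 to 0.75 m from the base axis. Payload 10.2 kg.
Tool frame: the origin (TCP) lies midway between the tips of the shut fingers; the grasp point (between the pads) lies grip_point_offset behind it (grip_point_offset is the distance from the TCP to the grasp point, in m); x points along the fingers, z is the direction in which the jaws open and shut, and the axes are right-handed (so a half turn about x gives the same grasp; the last joint's range is limited). The gripper opens to 85 mm and grips with 20 to 120 N. Pads are 22 mm wide; open, the fingers measure 114 mm over their backs; the gripper's body (76 mm by 85 mm) begins 54 mm behind the grasp point. The pads swing forward as they close: fully open they stand 13 mm farther back than shut.
Start: joints at [1.047, 0.313, 1.498, -0, 1.331, -0.223], TCP at [0.156, 0.501, 0.231] pointing down, gripper open.
Joint ranges: [-2.94, 2.94], [-0.97, 2.17], [0.19, 2.56], [-1.23, 4.37], [0.02, 3.11], [-2.88, 2.88]. Speed limits (rad/s): [2.39, 2.39, 3.01, 3.14, 3.14, 3.14].

## Interface

Orientations are given as a unit quaternion [w, x, y, z].
In Python, from bench import read_state, snapshot, job_done, grip_point_offset gives the robot as it stands.
- The arm moves only by the tool send_rows, never from a script. Its argument "commands" is a list of rows, each a list of 2 entries, a list of its own where there are three numbers: the shift along the tool's x, y, z in mm, then the turn, a rotation vector about the tool's x, y, z in degrees. In form: [[[dx, dy, dz], [wx, wy, wz]], ...]. A call has exactly 10 rows; each row is the pose to reach, as a shift and turn from the pose commanded when the call began, along the tool's axes at that moment; what a row does not reach only later rows make up. A row lasts 1/8 s, in which the tool goes at most 62.5 mm and 10.7 degrees, less where a joint would pass 70% of its speed; a pose out of reach is approached as far as the arm can. A call with a gripper value outside its range is refused whole. "hand" is the closure, from -1 (fully open) to 1 (shut), set as the call begins (left out, the last holds). The fingers move at their own pace and stop on an object; "newtons" is the grip in N (left out, the last holds). Time passes only in rows, so rows that repeat a pose let the fingers close, or fill a call up. It gives the time, the measured TCP pose, the force and the opening at its end, in the units of the state.
- read_state(): the state, without advancing time (a new reading comes with each control period).
- snapshot(name): name is "scene" or "top" or "wrist"; returns a dict with "img" (420x560x3 uint8, red, green, blue), "K" (3x3 intrinsics, pixels), "R" (3x3) and "t" (3): a world point X has camera coordinates R X + t; the wrist camera has in their place "tool_from_camera" (4x4, takes a point from camera to tool coordinates, whose origin is the TCP and whose axes are the tool frame's). Camera axes: x right, y down, z forward; pixel columns grow to the right and rows downward; lengths in m; the calibration is good to about 2 mm. The wrist camera is an equidistant fisheye: a pixel r from the principal point sees the ray r / f radians off the axis. A picture is of the moment at which its call begins: read the wrist's pose just before it. There is no depth.
- job_done(): hands the job in, once; it reports no verdict.
The state is a dict: "clock": time; "joints": joint angles; "qvel": joint speeds; "joint_torque": joint torques, N m; "tcp_pos": TCP position; "eef_rot": TCP orientation; "force": force on the tool from outside, world axes, zero at the start; "torque": the same for the moment, N m; "grip_width": opening from 0.0 (shut) to 1.0 (fully open).
Only numpy, scipy, OpenCV 4.12 (cv2) and the standard library are available. Lean on these libraries where they do the work, as an engineer would, in place of code of your own. Each camera call takes 0.05 s, during which the arm holds its last target.

## Task

Lay out the next drilling job round the oak backing board: put the light grey drilled block flat on the middle of the board, stand the small yellow oil bottle upright directly in front of the board (on the robot's side of it) with a gap of about 30 mm, and put the reddish-brown wooden block flat on the bench midway between the board and the open tin, in line with both. Then lay the pale yellow drilled block flat on top of the reddish-brown one, centred on it, and leave the white glue bottle and the red-capped vial as they are.

Things in the scene. Friction and masses are not known exactly. Their poses are not given: they have to be found in the camera images.
- oak_board: oak backing board, flat wooden square lying stuck to the bench: 78 mm along its x, 70 mm along its y, 16 mm thick. Origin: centre of its underside, on the bench. Its x axis points away from the robot within about 6 degrees; the tin stands on its y axis, to the left or to the right. Does not move.
- tin: open grey sheet-metal tin for the finished pieces, round, 68 mm across, 56 mm high, fixed on the bench beside the board (centres 190 to 230 mm apart). Origin: centre of its underside. Does not move and stays empty.
- grey_block: light grey, almost white block with a small hole in its top: 30 mm along its x, 48 mm along its y, 18 mm high. Origin: centre of its underside, z up. Loose.
- brown_block: plain reddish-brown wooden block: 26 mm along its x, 42 mm along its y, 22 mm high. Origin: centre of its underside, z up. Loose.
- pale_block: pale yellow square block with a hole in its top: 30 x 30 mm, 12 mm high. Origin: centre of its underside, z up. Loose.
- oil_bottle: small yellow oil bottle with a red nozzle, standing: body 36 mm across and straight up to about 60 mm, 107 mm high with its nozzle. Origin: centre of its underside, z up. Loose.
- glue_bottle: white glue bottle with an orange nozzle, standing: 47 mm across, 137 mm high. Origin: centre of its underside. Loose; a bystander to leave alone.
- red_vial: white vial with a red cap, standing: 22 mm across, 54 mm high. Origin: centre of its underside. Loose; a bystander to leave alone.
Mind the look-alikes: they are no part of the job. There is more than one size of the pale_block; the one meant has the size given above. What is shaped like the grey_block but orange is not meant.

How it is judged:
By the outcome, as a careful person would: the job done as asked, in the order asked, and still so for the second after the job is handed in, with the robot touching nothing.
It also fails if it takes over 112 s, if anything falls off the work surface, if the arm or the gripper's body presses on something with over 40 N, if the wrist force passes 120 N, or if a joint passes its speed limit or range.

## Working session

There is one attempt and no reset: what is moved stays moved. The work goes in short steps, Python scripts to look and compute and a tool call to move; the robot and the scene stay as the last step left them, time stands still between calls to the robot, and variables do not carry over. Pictures are saved under pics/ and viewed, and the job is handed in when it is done.

Besides the shell and the picture viewer there is one more tool, called after ">>>" by a JSON object that holds its "op" and its "data". send_rows: Moves the arm, as the interface text tells. Its arguments: {"type":"object","properties":{"commands":{"type":"array"},"hand":{"type":"number"},"newtons":{"type":"number"}},"required":["commands"]}

```bash
ls; mkdir -p pics
python3 - <<'E'
from bench import *
import bench,cv2,numpy as np
s=read_state();print(s);print(grip_point_offset)
for n in("scene","top","wrist"):
    d=snapshot(n);cv2.imwrite(f"pics/{n}0.png",d["img"][:,:,::-1])
    print(n,{k:np.round(v,4).tolist() for k,v in d.items() if k!="img"})
    np.savez(f"{n}0.npz",**d)
E
```

```text
pics
{'clock': 0.0, 'joints': array([ 1.04657092e+00,  3.13469017e-01,  1.49842655e+00, -5.69426909e-06,
        1.33101697e+00, -2.23388021e-01]), 'qvel': array([-3.15496152e-04, -1.76513792e-03, -6.29301563e-04, -9.66950845e-05,
        2.56999282e-04, -2.79529024e-04]), 'joint_torque': array([-4.19538401e-04, -4.12272656e+01, -2.59746015e+01, -2.15596028e-04,
        4.19676522e-03, -8.76751130e-06]), 'tcp_pos': array([0.15544313, 0.50119125, 0.23072931]), 'eef_rot': array([ 0.56885296, -0.41961693,  0.56970675,  0.41923997]), 'force': array([1.13351648, 0.45240512, 0.33772584]), 'torque': array([-0.06987692, -0.03209139, -0.01678883]), 'grip_width': 1.0009825632595508}
0.0187
scene {'K': [[403.4307, 0.0, 282.3089], [0.0, 403.4307, 214.2661], [0.0, 0.0, 1.0]], 'R': [[-0.88, -0.4749, -0.0099], [-0.3183, 0.605, -0.7298], [0.3526, -0.639, -0.6836]], 't': [0.4213, 0.2119, 0.8656]}
top {'K': [[390.6764, 0.0, 281.6622], [0.0, 390.6764, 210.5462], [0.0, 0.0, 1.0]], 'R': [[0.022, -0.9998, 0.0013], [-0.9905, -0.022, -0.136], [0.136, 0.0017, -0.9907]], 't': [-0.0237, 0.4863, 1.003]}
wrist {'K': [[325.1923, 0.0, 281.1718], [0.0, 325.1923, 212.1792], [0.0, 0.0, 1.0]], 'tool_from_camera': [[-0.0005, -0.2638, 0.9646, -0.1431], [-0.0003, -0.9646, -0.2638, 0.0667], [1.0, -0.0004, 0.0004, 0.0002], [0.0, 0.0, 0.0, 1.0]]}
```

View pics/top0.png

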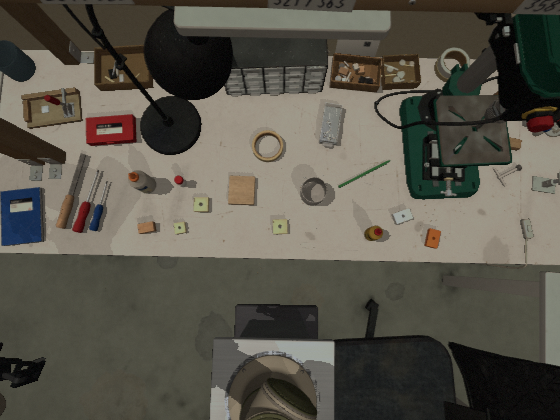

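View pics/scene0.png

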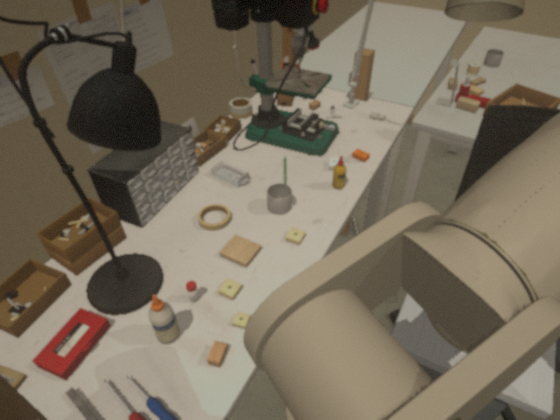

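View pics/wrist0.png

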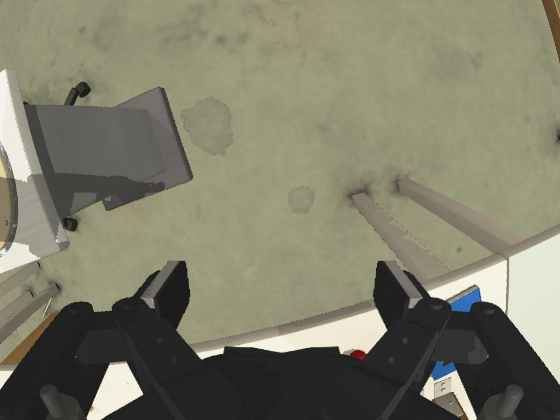

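Top view: the board is at (241,190), the tin at (315,190), the grey block at (402,215) and the orange look-alike at (432,238). The oil bottle is at (374,233) and the brown block at (147,228). There are three pale candidates, at (201,204), (180,228) and (280,227).

```bash
cat > h.py <<'E'
import numpy as np,cv2
from scipy.spatial.transform import Rotation as Ro
from bench import *
def q(wxyz): return Ro.from_quat(np.r_[wxyz[1:],wxyz[0]])
def ray(d,u,v):
    u=float(u);v=float(v)
    K=d["K"];x=(u-K[0,2])/K[0,0];y=(v-K[1,2])/K[1,1]
    if "tool_from_camera" in d:
        r=np.hypot(x,y); c=np.array([np.sin(r)*x/r,np.sin(r)*y/r,np.cos(r)]) if r>0 else np.array([0,0,1.])
        T=d["tool_from_camera"];Rw=q(d["rot"]).as_matrix()
        return Rw@(T[:3,:3]@[0,0,0]+T[:3,3])+d["pos"], Rw@T[:3,:3]@c
    return -d["R"].T@d["t"], d["R"].T@np.array([x,y,1])
def pt(d,u,v,z):
    o,r=ray(d,u,v);return o+r*(z-o[2])/r[2]
def proj(d,X):
    if "tool_from_camera" in d:
        T=np.linalg.inv(d["tool_from_camera"]);p=q(d["rot"]).as_matrix().T@(np.array(X)-d["pos"])
        c=T[:3,:3]@p+T[:3,3];th=np.arctan2(np.hypot(c[0],c[1]),c[2]);a=c[:2]/np.hypot(c[0],c[1])*th
    else:
        c=d["R"]@X+d["t"];a=c[:2]/c[2]
    return d["K"][0,0]*a+d["K"][:2,2]
def snap(n,tag):
    s=read_state();d=snapshot(n);d["pos"]=s["tcp_pos"];d["rot"]=s["eef_rot"]
    np.savez(f"{tag}.npz",**d);cv2.imwrite(f"pics/{tag}.png",d["img"][:,:,::-1]);return d
def load(tag): return dict(np.load(f"{tag}.npz"))
def crop(d,u,v,h,k,name):
    c=d["img"][max(0,v-h):v+h,max(0,u-int(h*1.33)):u+int(h*1.33),::-1]
    cv2.imwrite(f"pics/{name}.png",cv2.resize(c,None,fx=k,fy=k,interpolation=cv2.INTER_CUBIC))
E
python3 - <<'E'
from h import *
d=load("top0")
for n,u,v,z in [("board",241,190,.016),("tin",315,190,.05),("grey",402,215,.018),("oil",374,233,.08),("brown",147,228,.022),("pA",201,204,.012),("pB",180,228,.012),("pC",280,227,.012),("orange",432,238,.018),("glue",138,180,.1),("vial",179,180,.05)]:
    print(n,pt(d,u,v,z).round(3))
a=d["img"][150:260,120:450,::-1]
cv2.imwrite("pics/topc.png",cv2.resize(a,(792,264),interpolation=cv2.INTER_CUBIC))
a=d["img"][180:250,130:300,::-1];cv2.imwrite("pics/topd.png",cv2.resize(a,None,fx=4.7,fy=4.7,interpolation=cv2.INTER_CUBIC))
E
```

```text
board [0.543 0.099 0.016]
tin [ 0.541 -0.099  0.05 ]
grey [ 0.484 -0.337  0.018]
oil [ 0.429 -0.246  0.08 ]
brown [0.433 0.345 0.022]
pA [0.503 0.206 0.012]
pB [0.436 0.259 0.012]
pC [ 0.445 -0.009  0.012]
orange [ 0.424 -0.415  0.018]
glue [0.547 0.349 0.1  ]
vial [0.56  0.259 0.05 ]
```

View pics/topd.png

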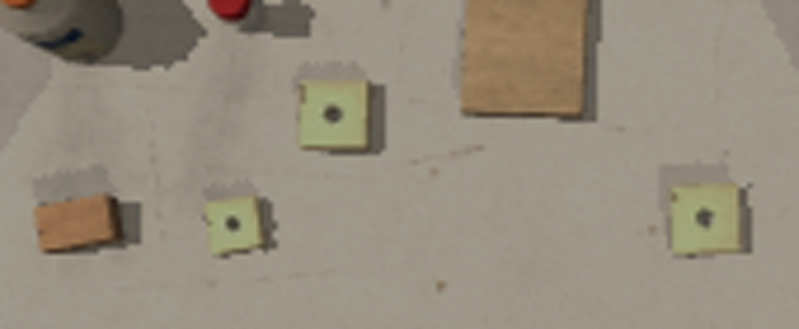

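View pics/topc.png

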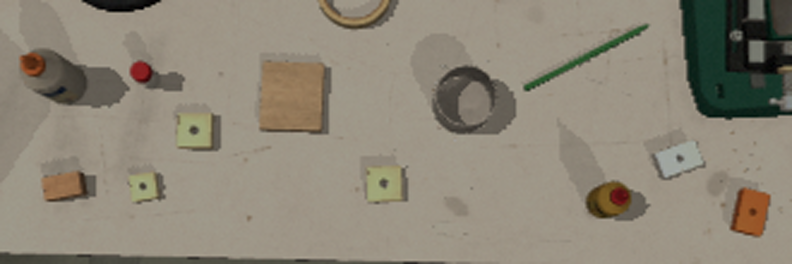

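```bash
cat >> h.py <<'E'
def Rt(yaw):  # tool x down, tool z at world yaw (deg)
    a=np.radians(yaw);z=np.array([np.cos(a),np.sin(a),0]);x=np.array([0,0,-1.]);return np.c_[x,np.cross(z,x),z]
def rel(x,y,z,yaw,s=None):
    s=s or read_state();R0=q(s["eef_rot"]).as_matrix()
    w=Ro.from_matrix(R0.T@Rt(yaw)).as_rotvec(degrees=True)
    print("shift",(R0.T@(np.array([x,y,z])-s["tcp_pos"])*1000).round(1),"turn",w.round(1))
def where():
    s=read_state();R0=q(s["eef_rot"]).as_matrix();zz=R0[:,2]
    print("t",round(float(s["clock"]),2),"pos",s["tcp_pos"].round(4),"yaw",np.degrees(np.arctan2(zz[1],zz[0])).round(2),"tilt",np.degrees(np.arccos(-R0[2,0])).round(2),"w",round(float(s["grip_width"]),3),"F",s["force"].round(1),"j",s["joints"].round(2))
E
python3 - <<'E'
from h import *
where();s=read_state();print(q(s["eef_rot"]).as_matrix().round(3))
for yaw in (-90,-17,0,90): rel(.45,0,.3,yaw)
E
```

```text
t 0.15 pos [0.1555 0.5013 0.2309] yaw 72.77 tilt 0.06 w 1.002 F [-0.2 -0.7  0.7] j [ 1.05  0.31  1.5   0.    1.33 -0.22]
[[-0.    -0.955  0.296]
 [-0.001  0.296  0.955]
 [-1.     0.    -0.001]]
shift [ -68.8 -429.8 -391.5] turn [ 1.628e+02 -0.000e+00  1.000e-01]
shift [ -68.8 -429.8 -391.5] turn [89.8 -0.1  0. ]
shift [ -68.8 -429.8 -391.5] turn [72.8 -0.1  0. ]
shift [ -68.8 -429.8 -391.5] turn [-17.2  -0.1  -0. ]
```

Run:
```python
from h import *
rel(.43,.05,.32,90)
```

```text
shift [ -88.9 -395.9 -349.7] turn [-17.2  -0.1  -0. ]
```

>>> {"op": "send_rows", "data": {"commands": [[[-10, -30, -25], [-2, 0, 0]], [[-22, -80, -70], [-4, 0, 0]], [[-35, -130, -115], [-6, 0, 0]], [[-48, -190, -165], [-8, 0, 0]], [[-60, -240, -210], [-10, 0, 0]], [[-70, -290, -255], [-12, 0, 0]], [[-79, -335, -295], [-14, 0, 0]], [[-85, -370, -325], [-16, 0, 0]], [[-89, -390, -345], [-17.2, 0, 0]], [[-89, -396, -350], [-17.2, 0, 0]]], "hand": -1, "newtons": 40}}

```text
clock: 1.4
tcp_pos: [0.431, 0.0476, 0.3201]
eef_rot: [0.501, -0.499, 0.501, 0.499]
force: [-0.8, -0.0, -0.5]
grip_width: 1.001
```

Run:
```python
from h import *
where();d=snap("wrist","w1");where()
cv2.imwrite("pics/w1b.png",cv2.resize(d["img"][:,:,::-1],(800,600),interpolation=cv2.INTER_CUBIC))
```

```text
t 1.4 pos [0.431  0.0476 0.3201] yaw 89.76 tilt 0.02 w 1.001 F [-0.8 -0.  -0.5] j [-0.16  0.05  1.58 -0.    1.51 -1.73]
t 1.45 pos [0.4307 0.0484 0.3199] yaw 89.81 tilt 0.05 w 0.999 F [-1.4 -0.7 -0.5] j [-0.16  0.05  1.58 -0.    1.51 -1.73]
```

View pics/w1b.png

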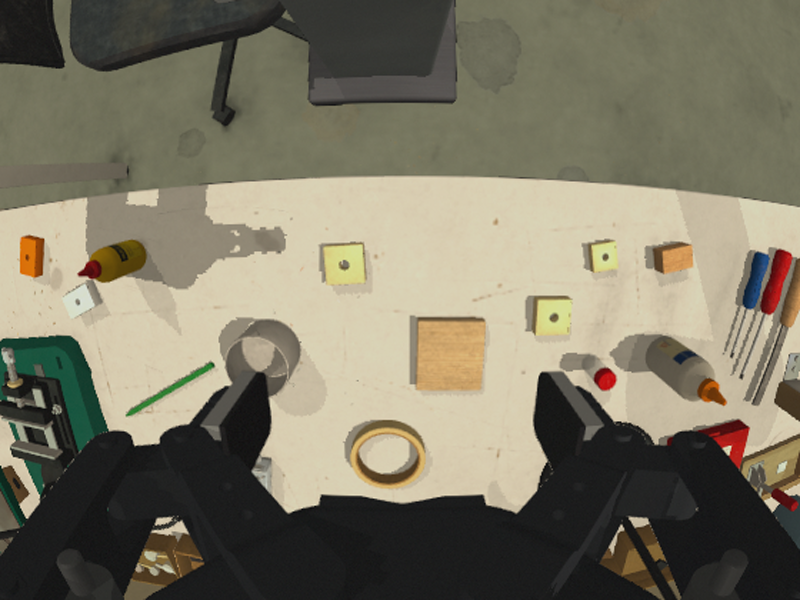

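Wrist view (800×600): the board is at (450,353), the tin at (262,357) partly hidden by the left finger, and the grey block at (82,299). The oil bottle is at about (110,262). The pale blocks are at (344,264), (553,316) and (604,256, the smallest), and the brown block is at (673,257). I'll measure all of them.

```bash
cat >> h.py <<'E'
def blob(d,u,v,tol,z,half=45,name=None,lab=None):
    """flood from seed in Lab, keep blob, map contour to plane z, minAreaRect"""
    img=cv2.cvtColor(d["img"],cv2.COLOR_RGB2LAB).astype(int)
    ref=np.median(img[v-1:v+2,u-1:u+2].reshape(-1,3),0) if lab is None else np.array(lab)
    df=img-ref; m=((abs(df[...,0])<tol[0])&(np.hypot(df[...,1],df[...,2])<tol[1])).astype(np.uint8)
    n,l,st,c=cv2.connectedComponentsWithStats(m,connectivity=4)
    m=(l==l[v,u]).astype(np.uint8)
    cs,_=cv2.findContours(m,cv2.RETR_EXTERNAL,cv2.CHAIN_APPROX_NONE);k=max(cs,key=cv2.contourArea)[:,0]
    h=np.array([pt(d,a,b,z)[:2] for a,b in k]);(cx,cy),(w,hh),a=cv2.minAreaRect((h*1000).astype(np.float32))
    print(name,"ctr",round(cx,1),round(cy,1),"size",round(w,1),round(hh,1),"ang",round(a,1),"px",st[l[v,u]][:4],"lab",ref)
    return h
E
python3 - <<'E'
from h import *
d=load("w1")
k=.7
for n,u,v,z,t in [("board",450,353,.016,(25,12)),("brown",668,257,.022,(25,14)),("pB",611,254,.012,(25,14)),("pA",545,316,.012,(25,14)),("pC",335,266,.012,(25,14)),("grey",86,305,.018,(20,8)),("vialcap",605,379,.054,(40,25))]:
    blob(d,int(u*k),int(v*k),t,z,name=n)
crop(d,421,180,24,12,"pBw")
crop(d,60,200,60,6,"greyw"); crop(d,183,255,50,8,"tinw")
E
```

```text
board ctr 543.6 97.5 size 69.5 75.8 ang 88.9 px [291 225  49  48] lab [187. 136. 165.]
brown ctr 436.3 349.2 size 24.6 40.6 ang 13.7 px [464 172  21  20] lab [174. 143. 171.]
pB ctr 438.2 261.5 size 29.6 29.2 ang 10.7 px [414 169  19  21] lab [221. 116. 158.]
pA ctr 503.9 207.6 size 37.8 37.9 ang 0.1 px [375 210  26  25] lab [220. 114. 166.]
pC ctr 447.6 -9.7 size 39.0 38.6 ang 3.4 px [227 171  29  29] lab [214. 118. 167.]
grey ctr 482.3 -340.5 size 28.6 49.1 ang 21.2 px [ 42 199  24  24] lab [223. 123. 135.]
vialcap ctr 560.8 260.2 size 18.6 19.1 ang 47.5 px [419 260  12  13] lab [104. 191. 175.]
```

View pics/pBw.png

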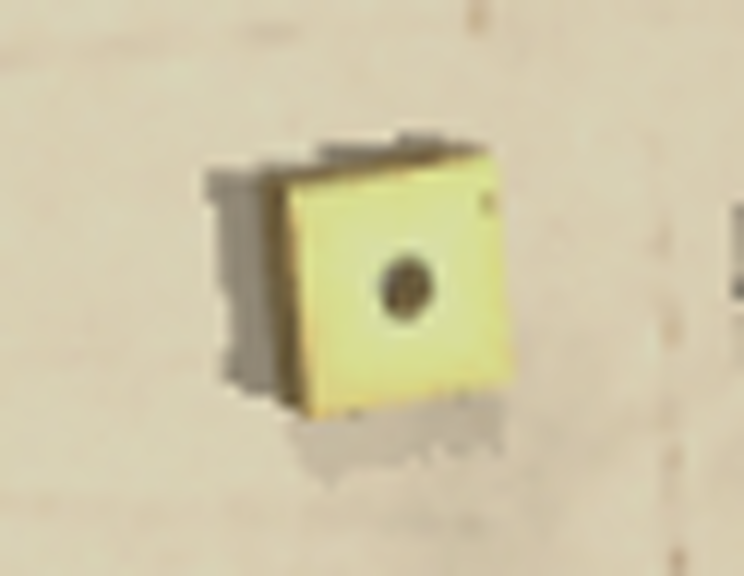

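View pics/greyw.png

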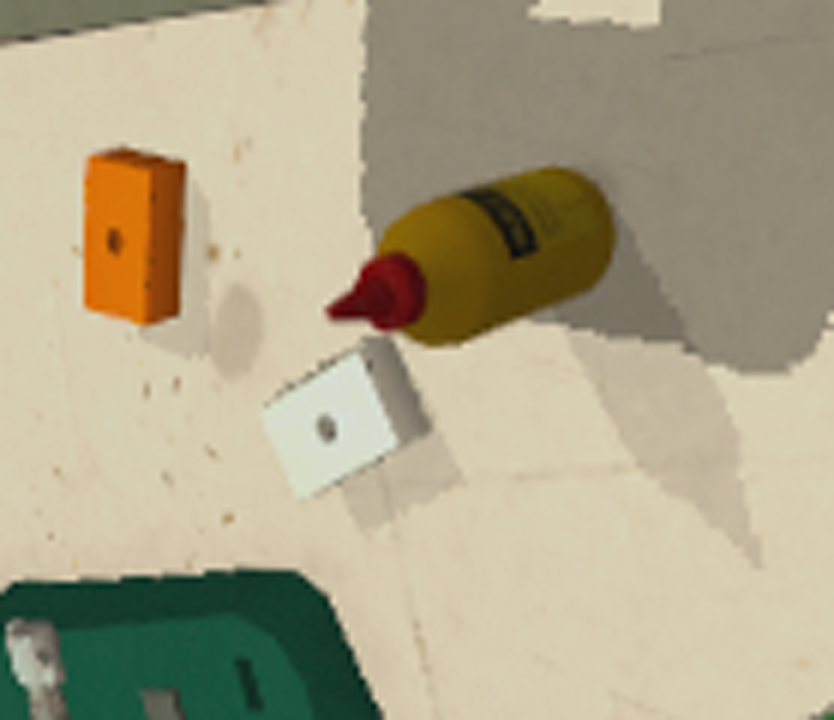

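View pics/tinw.png

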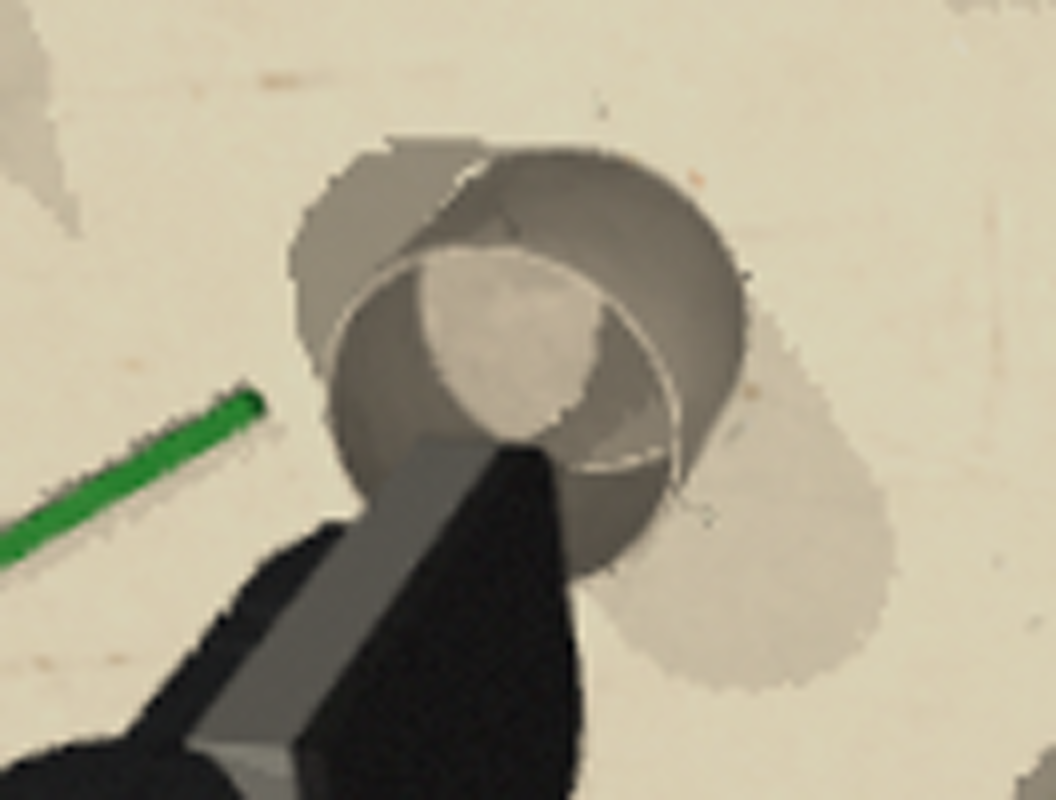

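The small pale block at wrist px (604,256), top px (180,228), measures 29.5 mm, so it is the 30 mm one meant. The other two measure about 38 mm. The grey block is the almost white one; the orange one beside it is excluded by colour. The crops confirm both. Next I hover over the grey block.

Run:
```python
from h import *
rel(.482,-.340,.15,21)
```

```text
shift [ 169.8  -52.7 -388.2] turn [68.8 -0.  -0. ]
```

>>> {"op": "send_rows", "data": {"commands": [[[0, -3, -20], [4, 0, 0]], [[0, -8, -60], [12, 0, 0]], [[0, -16, -115], [20, 0, 0]], [[10, -24, -170], [28, 0, 0]], [[30, -32, -225], [37, 0, 0]], [[55, -40, -280], [46, 0, 0]], [[85, -46, -325], [54, 0, 0]], [[120, -50, -360], [61, 0, 0]], [[150, -52, -380], [66, 0, 0]], [[165, -53, -388], [69, 0, 0]]]}}

```text
clock: 2.7
tcp_pos: [0.4829, -0.3371, 0.1532]
eef_rot: [0.695, -0.127, 0.696, 0.129]
force: [-0.6, -0.3, -0.2]
grip_width: 1.003
```

>>> {"op": "send_rows", "data": {"commands": [[[5, 0, 0], [0, 0, 0]], [[5, 0, 0], [0, 0, 0]], [[5, 0, 0], [0, 0, 0]], [[5, 0, 0], [0, 0, 0]], [[5, 0, 0], [0, 0, 0]], [[5, 0, 0], [0, 0, 0]], [[5, 0, 0], [0, 0, 0]], [[5, 0, 0], [0, 0, 0]], [[5, 0, 0], [0, 0, 0]], [[5, 0, 0], [0, 0, 0]]]}}

```text
clock: 3.95
tcp_pos: [0.4828, -0.3382, 0.1503]
eef_rot: [0.695, -0.129, 0.695, 0.129]
force: [-0.0, -0.0, 0.3]
grip_width: 0.997
```

Run:
```python
from h import *
where();d=snap("wrist","w2");print(proj(d,[.482,-.34,.018]))
```

```text
t 3.95 pos [ 0.4828 -0.3382  0.1503] yaw 20.96 tilt 0.0 w 0.997 F [-0.  -0.   0.3] j [-0.81  0.52  1.41 -0.    1.21 -1.18]
[279.38684891 204.45757664]
```

View pics/w2.png

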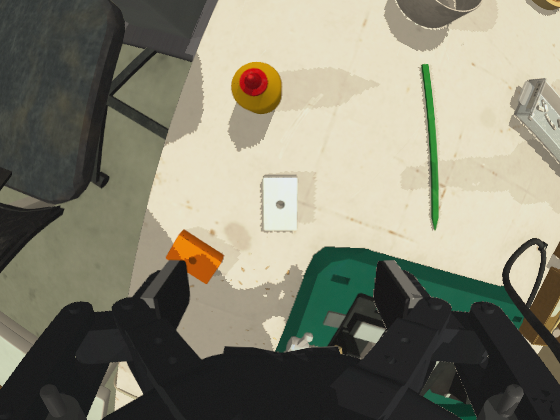

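The grey block is at px (280,203), right under the TCP. The orange one at (195,257) lies clear of it.

Run:
```python
from h import *
d=load("w2")
blob(d,272,195,(22,9),.018,name="grey")
blob(d,254,75,(60,40),.107,name="nozzle")
h=blob(d,270,95,(60,40),.06,name="oil")
```

```text
grey ctr 482.4 -339.4 size 29.4 45.9 ang 21.0 px [263 178  35  52] lab [237. 125. 132.]
nozzle ctr 435.2 -257.7 size 15.9 16.4 ang 21.0 px [239  68  29  29] lab [ 84. 181. 166.]
oil ctr 432.7 -256.1 size 36.3 37.3 ang 19.6 px [231  62  52  52] lab [130. 135. 183.]
```

Run:
```python
from h import *
rel(.4824,-.3394,.004,21)
```

```text
shift [146.3  -0.9  -0.9] turn [-0.  0.  0.]
```

>>> {"op": "send_rows", "data": {"commands": [[[15, -1, -1], [0, 0, 0]], [[40, -1, -1], [0, 0, 0]], [[65, -1, -1], [0, 0, 0]], [[88, -1, -1], [0, 0, 0]], [[106, -1, -1], [0, 0, 0]], [[120, -1, -1], [0, 0, 0]], [[131, -1, -1], [0, 0, 0]], [[139, -1, -1], [0, 0, 0]], [[144, -1, -1], [0, 0, 0]], [[146, -1, -1], [0, 0, 0]]]}}

```text
clock: 5.25
tcp_pos: [0.4823, -0.3396, 0.0043]
eef_rot: [0.695, -0.129, 0.695, 0.129]
force: [0.3, -0.1, 0.0]
grip_width: 1.002
```

>>> {"op": "send_rows", "data": {"commands": [[[0, 0, 0], [0, 0, 0]], [[0, 0, 0], [0, 0, 0]], [[0, 0, 0], [0, 0, 0]], [[0, 0, 0], [0, 0, 0]], [[0, 0, 0], [0, 0, 0]], [[0, 0, 0], [0, 0, 0]], [[0, 0, 0], [0, 0, 0]], [[0, 0, 0], [0, 0, 0]], [[0, 0, 0], [0, 0, 0]], [[0, 0, 0], [0, 0, 0]]], "hand": 1, "newtons": 40}}

```text
clock: 6.5
tcp_pos: [0.4825, -0.3397, 0.0047]
eef_rot: [0.695, -0.129, 0.695, 0.128]
force: [0.2, 0.4, 5.8]
grip_width: 0.335
```

Run:
```python
from h import *
where()
```

```text
t 6.5 pos [ 0.4825 -0.3397  0.0047] yaw 20.97 tilt 0.05 w 0.335 F [0.2 0.4 5.8] j [-0.81  0.71  1.51  0.    0.91 -1.18]
```

>>> {"op": "send_rows", "data": {"commands": [[[-5, 0, 0], [0, 0, 0]], [[-15, 0, 0], [0, 0, 0]], [[-35, 0, 0], [0, 0, 0]], [[-60, 0, 0], [0, 0, 0]], [[-85, 0, 0], [0, 0, 0]], [[-110, 0, 0], [0, 0, 0]], [[-135, 0, 0], [0, 0, 0]], [[-155, 0, 0], [0, 0, 0]], [[-170, 0, 0], [0, 0, 0]], [[-180, 0, 0], [0, 0, 0]]]}}

```text
clock: 7.75
tcp_pos: [0.4822, -0.3395, 0.185]
eef_rot: [0.695, -0.129, 0.695, 0.129]
force: [0.0, 0.5, -0.7]
grip_width: 0.34
```

Run:
```python
from h import *
where();rel(.5436,.0975,.185,-1)
```

```text
t 7.75 pos [ 0.4822 -0.3395  0.185 ] yaw 20.97 tilt 0.02 w 0.34 F [ 0.   0.5 -0.7] j [-0.81  0.49  1.36  0.    1.29 -1.18]
shift [ -0.  386.1 213.6] turn [22.  0.  0.]
```

>>> {"op": "send_rows", "data": {"commands": [[[0, 20, 10], [1, 0, 0]], [[0, 60, 32], [3, 0, 0]], [[0, 110, 60], [6, 0, 0]], [[0, 165, 91], [9, 0, 0]], [[0, 220, 122], [12, 0, 0]], [[0, 275, 152], [15, 0, 0]], [[0, 320, 177], [18, 0, 0]], [[0, 355, 196], [20, 0, 0]], [[0, 376, 208], [22, 0, 0]], [[0, 386, 214], [22, 0, 0]]]}}

```text
clock: 9.0
tcp_pos: [0.5438, 0.0986, 0.184]
eef_rot: [0.707, 0.006, 0.707, -0.006]
force: [0.0, -0.6, -0.7]
grip_width: 0.335
```

>>> {"op": "send_rows", "data": {"commands": [[[0, 0, 0], [0, 0, 0]], [[0, 0, 0], [0, 0, 0]], [[0, 0, 0], [0, 0, 0]], [[0, 0, 0], [0, 0, 0]], [[0, 0, 0], [0, 0, 0]], [[0, 0, 0], [0, 0, 0]], [[0, 0, 0], [0, 0, 0]], [[0, 0, 0], [0, 0, 0]], [[0, 0, 0], [0, 0, 0]], [[0, 0, 0], [0, 0, 0]]]}}

```text
clock: 10.25
tcp_pos: [0.544, 0.0975, 0.1843]
eef_rot: [0.707, 0.006, 0.707, -0.006]
force: [-0.4, -0.4, -1.2]
grip_width: 0.336
```

Run:
```python
from h import *
where();d=snap("wrist","w3")
```

```text
t 10.25 pos [0.544  0.0975 0.1843] yaw -1.03 tilt 0.0 w 0.336 F [-0.4 -0.4 -1.2] j [-0.03  0.41  1.48 -0.    1.25 -0.02]
```

View pics/w3.png

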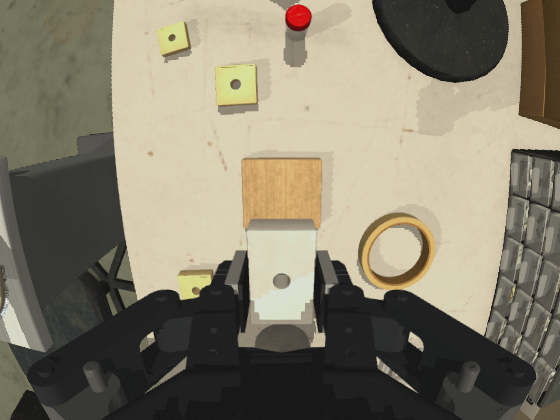

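Run:
```python
from h import *
d=load("w3")
h=blob(d,280,190,(25,12),.016,name="board")
# edges
def fit(sel,swap):
    p=h[sel]; 
    a=np.polyfit(p[:,1],p[:,0],1) if swap else np.polyfit(p[:,0],p[:,1],1)
    return a
xm=(h[:,0].min()+h[:,0].max())/2
lo=h[(h[:,0]<h[:,0].min()+.004)&(h[:,1]>.075)&(h[:,1]<.125)]; hi=h[(h[:,0]>h[:,0].max()-.004)&(h[:,1]>.075)&(h[:,1]<.125)]
top=h[(h[:,1]>h[:,1].max()-.004)&(abs(h[:,0]-xm)<.03)]
for p,s in((lo,1),(hi,1)):
    a=np.polyfit(p[:,1],p[:,0],1);print("x edge at y=.0975",np.polyval(a,.0975),np.degrees(a[0]))
a=np.polyfit(top[:,0],top[:,1],1);print("y edge at mid",np.polyval(a,xm),np.degrees(a[0]),"-> cy",np.polyval(a,xm)-.035)
b=blob(d,265,250,(25,9),.0,name="inhand")
# block in hand: bottom near edge and sides; bottom at ~? 
zb=.184-.0047
for u,v in((248,220),(316,220),(250,318),(308,318)):
    print(pt(d,u,v,zb+.018).round(4),pt(d,u,v,zb).round(4))
```

```text
board ctr 544.2 98.0 size 68.4 77.1 ang 89.0 px [242 159  80  69] lab [184. 137. 165.]
x edge at y=.0975 0.5060909026710617 0.9264460702892128
x edge at y=.0975 0.5821913501699472 0.6762868704676925
y edge at mid 0.13163149627518983 -0.9020765309952444 -> cy 0.09663149627518983
inhand ctr 617.1 114.1 size 377.6 573.6 ang 80.3 px [112   0 448 335] lab [218. 125. 142.]
[0.5307 0.1258 0.1973] [0.5287 0.1204 0.1793]
[0.5592 0.1253 0.1973] [0.5611 0.1198 0.1793]
[0.5289 0.077  0.1973] [0.5266 0.0649 0.1793]
[0.5565 0.0766 0.1973] [0.558  0.0644 0.1793]
```

Run:
```python
from h import *
crop(load("w3"),281,270,70,6,"hand3")
```

```text
(no output)
```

View pics/hand3.png

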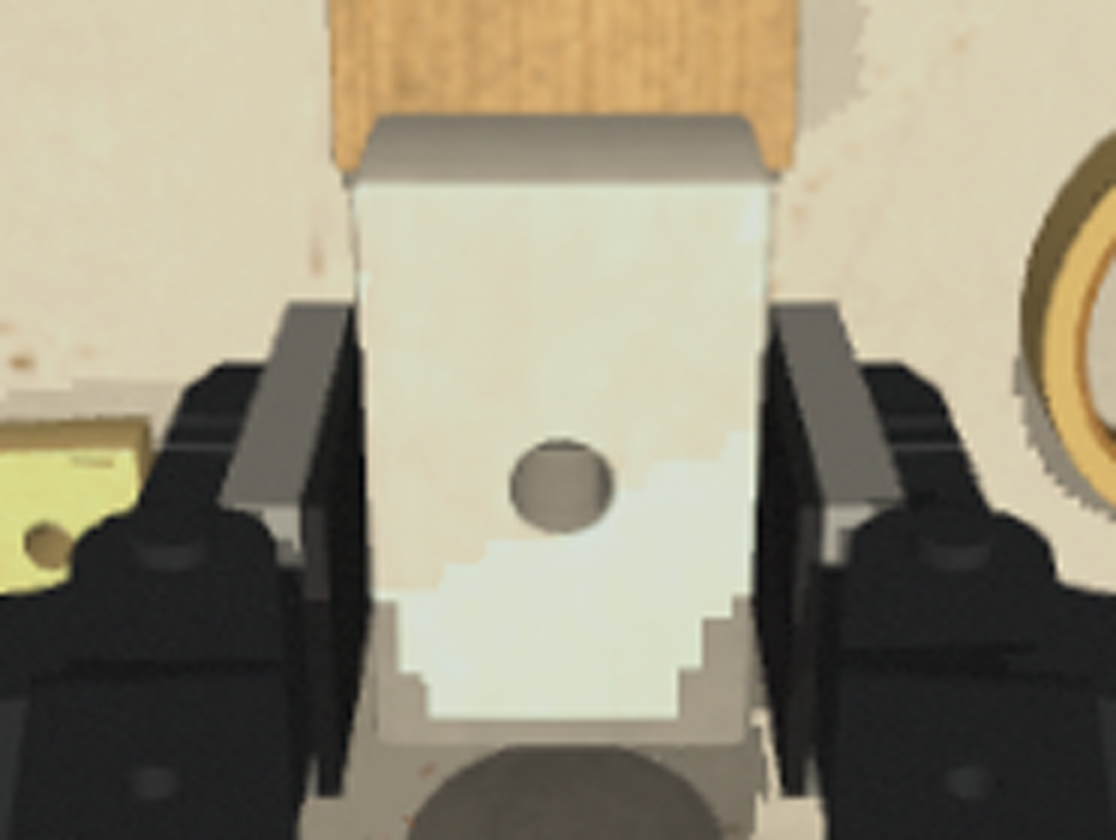

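Run:
```python
from h import *
d=load("w3")
for zb in (.1785,.1805):
  for u,v,z in((246.8,230.5,.018),(316.3,230.5,.018),(251,324.2,.018),(312.7,324.2,.018),(281.5,219.3,0),(281.7,281.2,.018)):
    print(zb,pt(d,u,v,zb+z).round(4))
```

```text
0.1785 [0.5299 0.1209 0.1965]
0.1785 [0.5595 0.1203 0.1965]
0.1785 [0.5291 0.0728 0.1965]
0.1785 [0.5589 0.0723 0.1965]
0.1785 [0.5447 0.1203 0.1785]
0.1785 [0.5443 0.0965 0.1965]
0.1805 [0.5301 0.1216 0.1985]
0.1805 [0.5593 0.121  0.1985]
0.1805 [0.5293 0.0742 0.1985]
0.1805 [0.5587 0.0737 0.1985]
0.1805 [0.5447 0.1209 0.1805]
0.1805 [0.5443 0.0975 0.1985]
```

>>> {"op": "send_rows", "data": {"commands": [[[15, 0, 0], [0, 0, 0]], [[42, 0, 0], [0, 0, 0]], [[70, 0, 0], [0, 0, 0]], [[95, 0, 0], [0, 0, 0]], [[116, 0, 0], [0, 0, 0]], [[133, 0, 0], [0, 0, 0]], [[146, 0, 0], [0, 0, 0]], [[155, 0, 0], [0, 0, 0]], [[160, 0, 0], [0, 0, 0]], [[162.5, 0, 0], [0, 0, 0]]]}}

```text
clock: 11.55
tcp_pos: [0.5442, 0.0975, 0.0218]
eef_rot: [0.707, 0.006, 0.707, -0.006]
force: [-0.5, 0.3, -0.8]
grip_width: 0.338
```

>>> {"op": "send_rows", "data": {"commands": [[[0.5, 0, 0], [0, 0, 0]], [[0.5, 0, 0], [0, 0, 0]], [[1, 0, 0], [0, 0, 0]], [[1, 0, 0], [0, 0, 0]], [[1, 0, 0], [0, 0, 0]], [[1, 0, 0], [0, 0, 0]], [[1, 0, 0], [0, 0, 0]], [[1, 0, 0], [0, 0, 0]], [[1, 0, 0], [0, 0, 0]], [[1, 0, 0], [0, 0, 0]]]}}

```text
clock: 12.8
tcp_pos: [0.544, 0.0975, 0.0208]
eef_rot: [0.707, 0.006, 0.707, -0.006]
force: [0.3, 0.5, -1.1]
grip_width: 0.336
```

>>> {"op": "send_rows", "data": {"commands": [[[0.3, 0, 0], [0, 0, 0]], [[0.3, 0, 0], [0, 0, 0]], [[0.3, 0, 0], [0, 0, 0]], [[0.3, 0, 0], [0, 0, 0]], [[0.3, 0, 0], [0, 0, 0]], [[0.3, 0, 0], [0, 0, 0]], [[0.3, 0, 0], [0, 0, 0]], [[0.3, 0, 0], [0, 0, 0]], [[0.3, 0, 0], [0, 0, 0]], [[0.3, 0, 0], [0, 0, 0]]], "hand": -0.3}}

```text
clock: 14.05
tcp_pos: [0.544, 0.0975, 0.0205]
eef_rot: [0.707, 0.006, 0.707, -0.006]
force: [0.3, -0.8, -0.7]
grip_width: 0.651
```

>>> {"op": "send_rows", "data": {"commands": [[[-5, 0, 0], [0, 0, 0]], [[-15, 0, 0], [0, 0, 0]], [[-35, 0, 0], [0, 0, 0]], [[-60, 0, 0], [0, 0, 0]], [[-85, 0, 0], [0, 0, 0]], [[-110, 0, 0], [0, 0, 0]], [[-135, 0, 0], [0, 0, 0]], [[-160, 0, 0], [0, 0, 0]], [[-180, 0, 0], [0, 0, 0]], [[-190, 0, 0], [0, 0, 0]]]}}

```text
clock: 15.3
tcp_pos: [0.5442, 0.0975, 0.2121]
eef_rot: [0.708, 0.006, 0.706, -0.006]
force: [0.2, -0.5, 0.2]
grip_width: 0.65
```

Run:
```python
from h import *
where();d=snap("wrist","w4");rel(.40,-.10,.25,-120);rel(.4327,-.2561,.25,-20)
crop(d,281,220,70,6,"w4c")
```

```text
t 15.3 pos [0.5442 0.0975 0.2121] yaw -1.03 tilt 0.12 w 0.65 F [ 0.2 -0.5  0.2] j [-0.03  0.39  1.44 -0.    1.31 -0.02]
shift [ -37.7 -200.1 -140.8] turn [ 1.19e+02  1.00e-01 -2.00e-01]
shift [ -37.6 -355.6 -105.3] turn [19.   0.2 -0. ]
```

View pics/w4c.png

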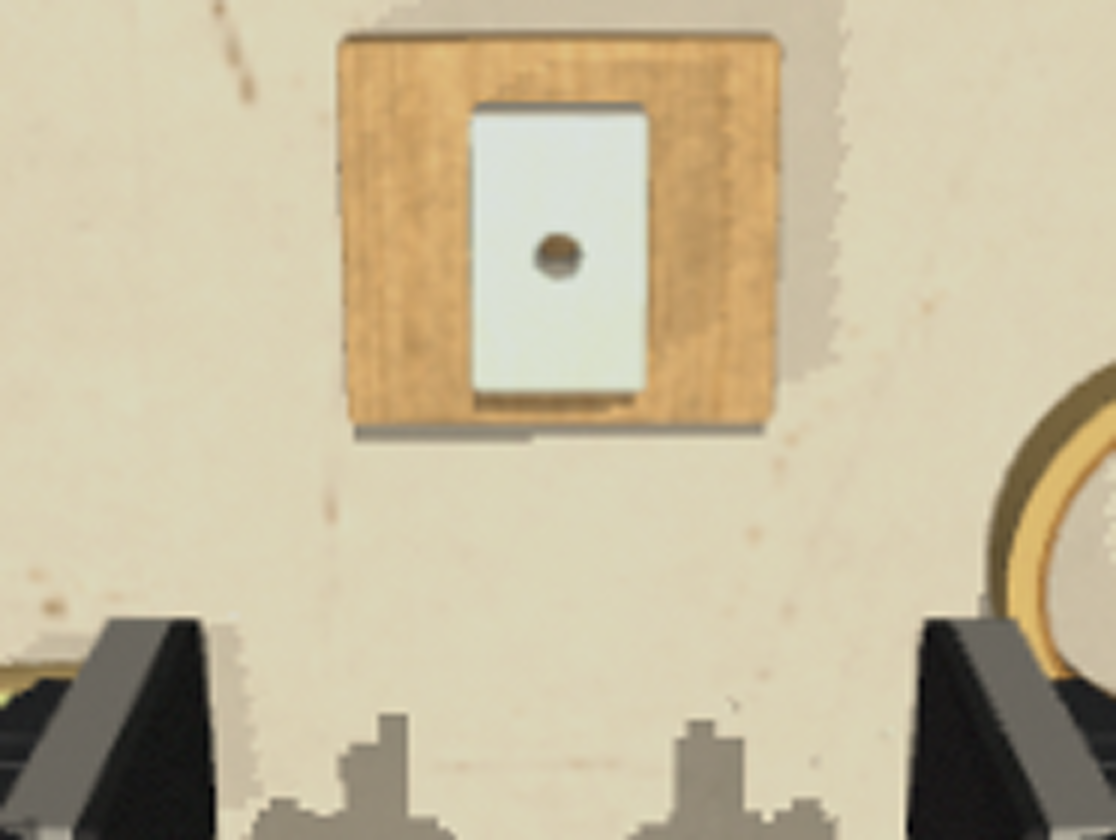

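Run:
```python
from h import *
d=load("w4");u0,v0=188,150
P=lambda u,v,z:pt(d,u0+u/6,v0+v/6,z)
b=np.array([P(338,40,.016),P(780,40,.016),P(775,425,.016),P(350,425,.016)])
g=np.array([P(470,110,.034),P(648,110,.034),P(645,392,.034),P(473,392,.034)])
print(b.round(4),b.mean(0),"\n",g.round(4),g.mean(0),P(559,256,.034))
```

```text
[[0.5067 0.1327 0.016 ]
 [0.5838 0.1313 0.016 ]
 [0.5833 0.0611 0.016 ]
 [0.5058 0.0626 0.016 ]] [0.54490189 0.09692348 0.016     ] 
 [[0.5303 0.1221 0.034 ]
 [0.5598 0.1215 0.034 ]
 [0.5588 0.073  0.034 ]
 [0.5294 0.0735 0.034 ]] [0.54456047 0.09754324 0.034     ] [0.54455017 0.09703449 0.034     ]
```

Grey block is centred on the board within 0.6 mm. Next is the oil bottle.

Run:
```python
from h import *
rel(.433,-.256,.21,70)
```

```text
shift [   2.4 -355.5 -105.1] turn [-71.    0.1   0.1]
```

>>> {"op": "send_rows", "data": {"commands": [[[0, -18, -5], [-5, 0, 0]], [[0, -55, -16], [-13, 0, 0]], [[0, -100, -30], [-21, 0, 0]], [[0, -150, -45], [-29, 0, 0]], [[0, -200, -60], [-37, 0, 0]], [[0, -245, -73], [-46, 0, 0]], [[0, -290, -86], [-55, 0, 0]], [[0, -325, -96], [-63, 0, 0]], [[0, -347, -102], [-69, 0, 0]], [[2, -355, -105], [-71, 0, 0]]], "hand": -1}}

```text
clock: 16.6
tcp_pos: [0.432, -0.2566, 0.208]
eef_rot: [0.579, -0.405, 0.579, 0.406]
force: [-0.3, -0.4, -0.4]
grip_width: 1.0
```

>>> {"op": "send_rows", "data": {"commands": [[[0, 0, 0], [0, 0, 0]], [[0, 0, 0], [0, 0, 0]], [[0, 0, 0], [0, 0, 0]], [[0, 0, 0], [0, 0, 0]], [[0, 0, 0], [0, 0, 0]], [[0, 0, 0], [0, 0, 0]], [[0, 0, 0], [0, 0, 0]], [[0, 0, 0], [0, 0, 0]], [[0, 0, 0], [0, 0, 0]], [[0, 0, 0], [0, 0, 0]]]}}

```text
clock: 17.85
tcp_pos: [0.4326, -0.2555, 0.2085]
eef_rot: [0.579, -0.405, 0.579, 0.405]
force: [0.2, -0.4, 0.0]
grip_width: 1.002
```

Run:
```python
from h import *
where();d=snap("wrist","w5")
```

```text
t 17.85 pos [ 0.4326 -0.2555  0.2085] yaw 69.97 tilt 0.0 w 1.002 F [ 0.2 -0.4  0. ] j [-0.77  0.28  1.6  -0.    1.26 -1.99]
```

View pics/w5.png

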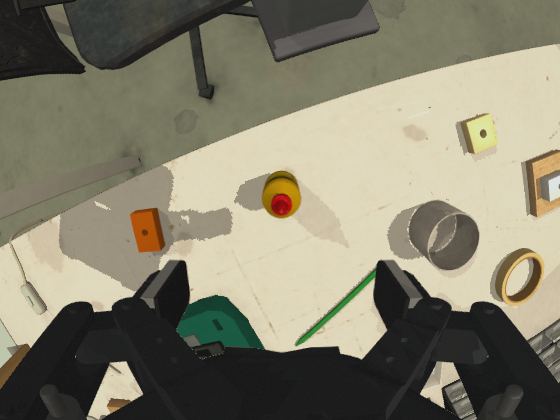

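The oil bottle is at (281,195) and the whole tin shows at (443,235). I'll crop both to measure.

Run:
```python
from h import *
d=load("w5");crop(d,281,195,35,10,"w5o");crop(d,443,235,45,8,"w5t")
```

View pics/w5o.png

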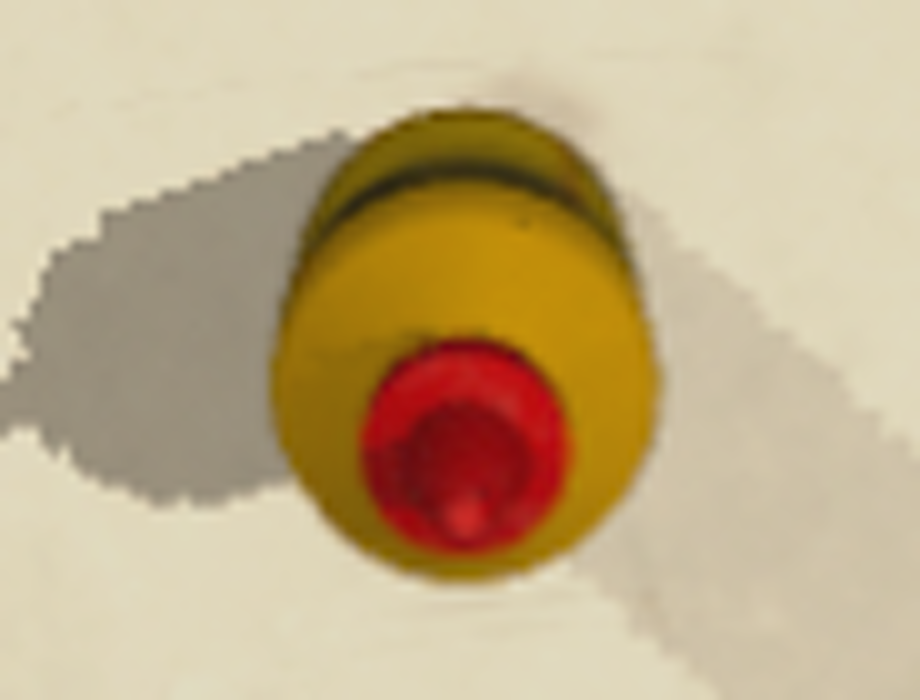

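View pics/w5t.png

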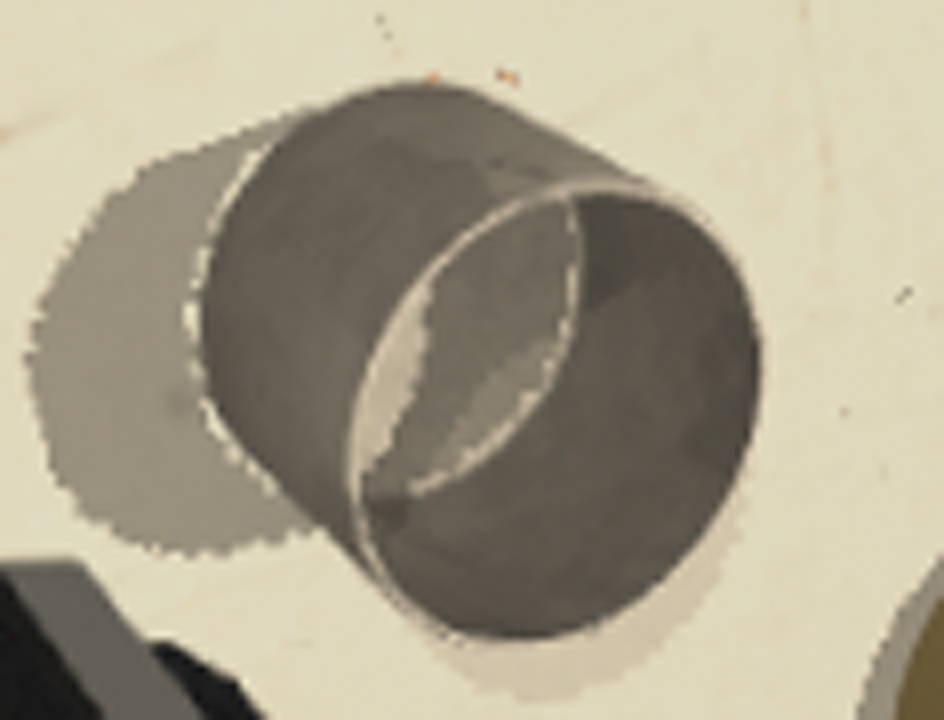

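Run:
```python
from h import *
from scipy.optimize import least_squares
d=load("w5")
p=np.array([(350,470),(380,330),(440,260),(560,185),(660,190),(745,290),(762,370),(740,490),(660,600),(520,638),(440,625),(365,540)])
def circ(X):
    r=least_squares(lambda c:np.hypot(X[:,0]-c[0],X[:,1]-c[1])-c[2],[*X.mean(0)[:2],.03]);return r.x.round(4),np.abs(r.fun).max().round(4)
T=np.array([pt(d,384+u/8,190+v/8,.056) for u,v in p]);print("tin rim",circ(T))
p=np.array([(272,340+40),(660,380),(290,465),(640,465),(370,555),(560,555),(465,583)])
for z in(.055,.06,.065):
  print("oil",z,circ(np.array([pt(d,235+u/10,160+v/10,z) for u,v in p])))
p=np.array([(465,107),(390,125),(540,125),(350,160),(590,160)])
print("base",circ(np.array([pt(d,235+u/10,160+v/10,0.002) for u,v in p])))
print("noz",pt(d,235+46.3,160+52,.107),"collar",pt(d,235+46.5,160+44,.085))
```

```text
tin rim (array([ 0.5421, -0.0959,  0.0335]), np.float64(0.0019))
oil 0.055 (array([ 0.4347, -0.2556,  0.0181]), np.float64(0.0003))
oil 0.06 (array([ 0.4336, -0.2552,  0.0178]), np.float64(0.0003))
oil 0.065 (array([ 0.4325, -0.2549,  0.0175]), np.float64(0.0003))
base (array([ 0.4328, -0.2545,  0.0176]), np.float64(0.0002))
noz [ 0.43271683 -0.25519725  0.107     ] collar [ 0.43184174 -0.25467896  0.085     ]
```

Run:
```python
from h import *
rel(.433,-.255,.038,70)
```

```text
shift [170.5  -0.2   0.6] turn [-0. -0. -0.]
```

>>> {"op": "send_rows", "data": {"commands": [[[15, 0, 0.5], [0, 0, 0]], [[42, 0, 0.5], [0, 0, 0]], [[70, 0, 0.5], [0, 0, 0]], [[97, 0, 0.5], [0, 0, 0]], [[120, 0, 0.5], [0, 0, 0]], [[138, 0, 0.5], [0, 0, 0]], [[152, 0, 0.5], [0, 0, 0]], [[162, 0, 0.5], [0, 0, 0]], [[168, 0, 0.5], [0, 0, 0]], [[170, 0, 0.5], [0, 0, 0]]]}}

```text
clock: 19.15
tcp_pos: [0.4328, -0.2551, 0.0384]
eef_rot: [0.579, -0.405, 0.579, 0.405]
force: [-0.2, -0.4, -0.3]
grip_width: 0.995
```

>>> {"op": "send_rows", "data": {"commands": [[[0, 0, 0], [0, 0, 0]], [[0, 0, 0], [0, 0, 0]], [[0, 0, 0], [0, 0, 0]], [[0, 0, 0], [0, 0, 0]], [[0, 0, 0], [0, 0, 0]], [[0, 0, 0], [0, 0, 0]], [[0, 0, 0], [0, 0, 0]], [[0, 0, 0], [0, 0, 0]], [[0, 0, 0], [0, 0, 0]], [[0, 0, 0], [0, 0, 0]]], "hand": 1, "newtons": 35}}

```text
clock: 20.4
tcp_pos: [0.433, -0.2553, 0.0389]
eef_rot: [0.579, -0.406, 0.579, 0.405]
force: [-1.8, -0.2, 5.4]
grip_width: 0.405
```

>>> {"op": "send_rows", "data": {"commands": [[[-3, 0, 0], [0, 0, 0]], [[-8, 0, 0], [0, 0, 0]], [[-18, 0, 0], [0, 0, 0]], [[-32, 0, 0], [0, 0, 0]], [[-48, 0, 0], [0, 0, 0]], [[-64, 0, 0], [0, 0, 0]], [[-80, 0, 0], [0, 0, 0]], [[-92, 0, 0], [0, 0, 0]], [[-98, 0, 0], [0, 0, 0]], [[-100, 0, 0], [0, 0, 0]]]}}

```text
clock: 21.65
tcp_pos: [0.4327, -0.255, 0.1387]
eef_rot: [0.579, -0.405, 0.579, 0.405]
force: [0.5, 0.3, -1.1]
grip_width: 0.404
```

Run:
```python
from h import *
where();d=snap("wrist","w6");snap("scene","s6");rel(.4578,.0985,.14,80)
```

```text
t 21.65 pos [ 0.4327 -0.255   0.1387] yaw 69.96 tilt 0.0 w 0.404 F [ 0.5  0.3 -1.1] j [-0.77  0.36  1.69  0.    1.09 -1.99]
shift [ -1.6  97.5 340.7] turn [-10.   0.  -0.]
```

View pics/w6.png

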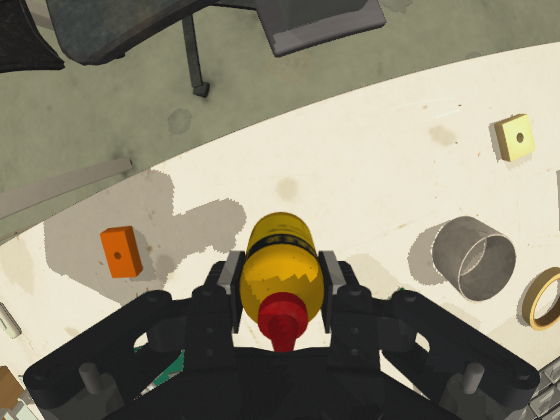

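>>> {"op": "send_rows", "data": {"commands": [[[0, 4, 15], [0, 0, 0]], [[0, 12, 45], [-1, 0, 0]], [[0, 25, 88], [-2, 0, 0]], [[0, 39, 136], [-4, 0, 0]], [[0, 53, 186], [-5, 0, 0]], [[0, 67, 236], [-6, 0, 0]], [[0, 80, 280], [-8, 0, 0]], [[0, 90, 314], [-9, 0, 0]], [[0, 96, 334], [-10, 0, 0]], [[0, 97.5, 340.5], [-10, 0, 0]]]}}

```text
clock: 23.0
tcp_pos: [0.4571, 0.0997, 0.1382]
eef_rot: [0.541, -0.455, 0.542, 0.455]
force: [-0.4, -0.6, -0.7]
grip_width: 0.404
```

>>> {"op": "send_rows", "data": {"commands": [[[0, 0, 0], [0, 0, 0]], [[0, 0, 0], [0, 0, 0]], [[10, 0, 0], [0, 0, 0]], [[20, 0, 0], [0, 0, 0]], [[30, 0, 0], [0, 0, 0]], [[40, 0, 0], [0, 0, 0]], [[50, 0, 0], [0, 0, 0]], [[58, 0, 0], [0, 0, 0]], [[60, 0, 0], [0, 0, 0]], [[60, 0, 0], [0, 0, 0]]]}}

```text
clock: 24.25
tcp_pos: [0.4579, 0.0982, 0.0785]
eef_rot: [0.542, -0.454, 0.542, 0.454]
force: [0.4, -0.7, -1.9]
grip_width: 0.405
```

Run:
```python
from h import *
where();d=snap("wrist","w7");snap("scene","s7");rel(.4578,.0985,.039,80)
```

```text
t 24.25 pos [0.4579 0.0982 0.0785] yaw 79.97 tilt 0.01 w 0.405 F [ 0.4 -0.7 -1.9] j [-0.04  0.38  1.85  0.    0.91 -1.44]
shift [39.8  0.3  0.2] turn [-0.  0.  0.]
```

View pics/w7.png

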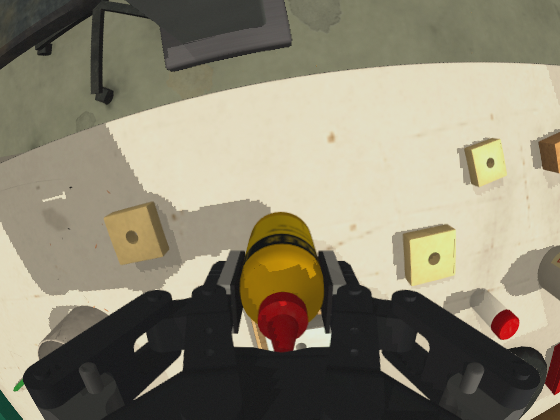

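View pics/s7.png

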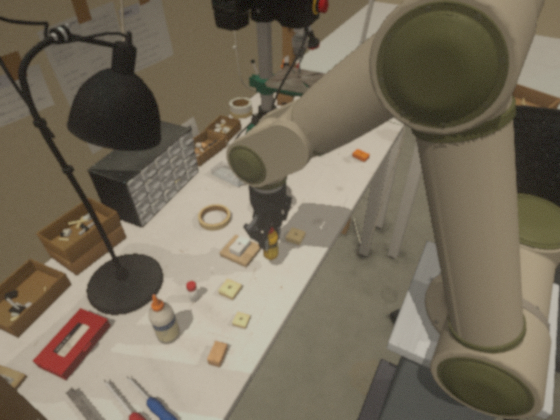

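The bottle is held upright at (282,270), and the space around the target is free. I'll lower it, then open the jaws partly.

>>> {"op": "send_rows", "data": {"commands": [[[6, 0, 0], [0, 0, 0]], [[14, 0, 0], [0, 0, 0]], [[22, 0, 0], [0, 0, 0]], [[29, 0, 0], [0, 0, 0]], [[34, 0, 0], [0, 0, 0]], [[37, 0, 0], [0, 0, 0]], [[38.5, 0, 0], [0, 0, 0]], [[39.5, 0, 0], [0, 0, 0]], [[39.8, 0, 0], [0, 0, 0]], [[39.8, 0, 0], [0, 0, 0]]]}}

```text
clock: 25.6
tcp_pos: [0.458, 0.0982, 0.0389]
eef_rot: [0.542, -0.454, 0.542, 0.454]
force: [-0.6, 0.1, 2.0]
grip_width: 0.401
```

>>> {"op": "send_rows", "data": {"commands": [[[0.3, 0, 0], [0, 0, 0]], [[0.3, 0, 0], [0, 0, 0]], [[0.3, 0, 0], [0, 0, 0]], [[0.3, 0, 0], [0, 0, 0]], [[0.3, 0, 0], [0, 0, 0]], [[0.3, 0, 0], [0, 0, 0]], [[0.3, 0, 0], [0, 0, 0]], [[0.3, 0, 0], [0, 0, 0]], [[0.3, 0, 0], [0, 0, 0]], [[0.3, 0, 0], [0, 0, 0]]], "hand": -0.7}}

```text
clock: 26.85
tcp_pos: [0.4578, 0.0982, 0.0384]
eef_rot: [0.542, -0.454, 0.542, 0.454]
force: [1.0, 0.1, -0.2]
grip_width: 0.849
```

>>> {"op": "send_rows", "data": {"commands": [[[-5, 0, 0], [0, 0, 0]], [[-15, 0, 0], [0, 0, 0]], [[-35, 0, 0], [0, 0, 0]], [[-60, 0, 0], [0, 0, 0]], [[-85, 0, 0], [0, 0, 0]], [[-110, 0, 0], [0, 0, 0]], [[-135, 0, 0], [0, 0, 0]], [[-155, 0, 0], [0, 0, 0]], [[-165, 0, 0], [0, 0, 0]], [[-170, 0, 0], [0, 0, 0]]]}}

```text
clock: 28.1
tcp_pos: [0.4577, 0.0982, 0.2088]
eef_rot: [0.542, -0.454, 0.542, 0.454]
force: [0.7, 0.3, -1.0]
grip_width: 0.852
```

Run:
```python
from h import *
where();d=snap("wrist","w8");rel(.4363,.3492,.15,14)
crop(d,281,210,70,6,"w8c")
```

```text
t 28.1 pos [0.4577 0.0982 0.2088] yaw 79.97 tilt 0.02 w 0.852 F [ 0.7  0.3 -1. ] j [-0.04  0.21  1.7  -0.    1.24 -1.44]
shift [ 59.   65.  243.4] turn [66.  0.  0.]
```

View pics/w8c.png

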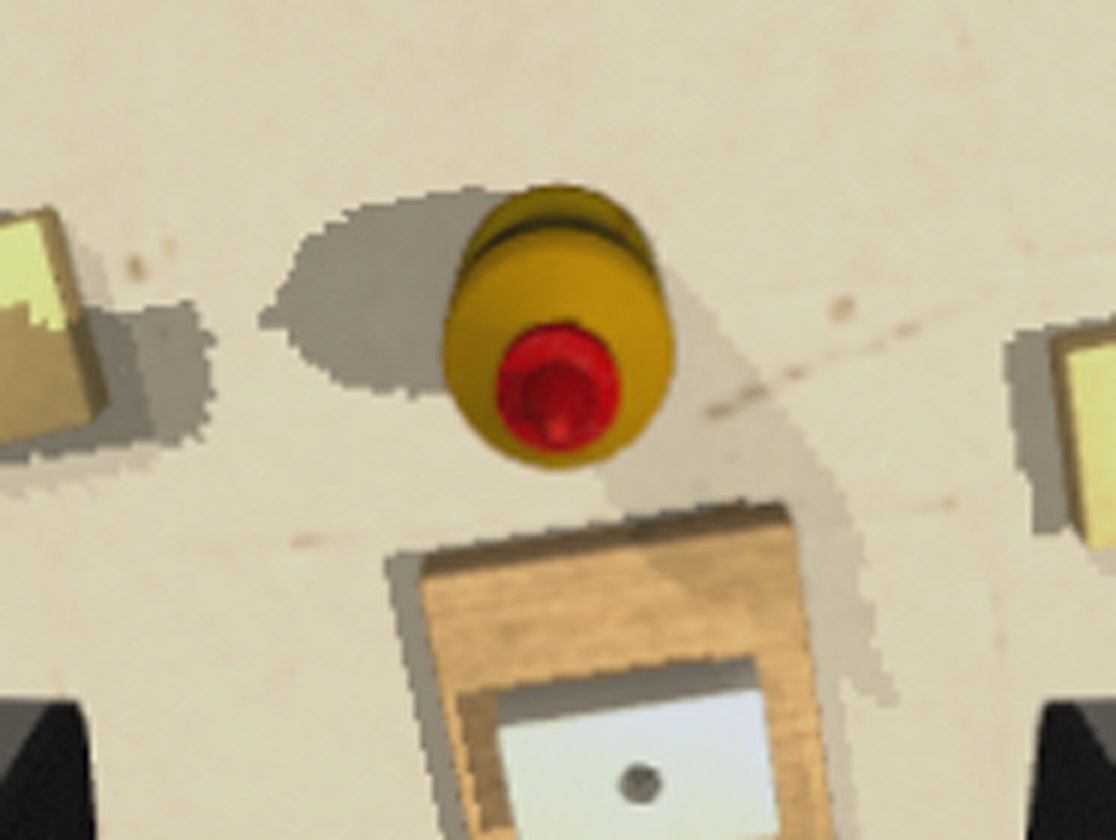

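Bottle stands upright at px (281,205). Next the brown block, with the jaws kept half open near the glue bottle.

>>> {"op": "send_rows", "data": {"commands": [[[0, 3, 10], [3, 0, 0]], [[0, 9, 32], [10, 0, 0]], [[0, 17, 65], [18, 0, 0]], [[0, 26, 100], [26, 0, 0]], [[0, 36, 135], [35, 0, 0]], [[5, 45, 168], [44, 0, 0]], [[12, 53, 200], [52, 0, 0]], [[20, 60, 225], [60, 0, 0]], [[28, 64, 240], [65, 0, 0]], [[30, 65, 243], [66, 0, 0]]], "hand": -0.3}}

```text
clock: 29.4
tcp_pos: [0.4355, 0.3492, 0.1772]
eef_rot: [0.701, -0.087, 0.703, 0.086]
force: [-0.6, 0.9, 0.0]
grip_width: 0.653
```

>>> {"op": "send_rows", "data": {"commands": [[[0, 0, 0], [0, 0, 0]], [[0, 0, 0], [0, 0, 0]], [[0, 0, 0], [0, 0, 0]], [[0, 0, 0], [0, 0, 0]], [[0, 0, 0], [0, 0, 0]], [[0, 0, 0], [0, 0, 0]], [[0, 0, 0], [0, 0, 0]], [[0, 0, 0], [0, 0, 0]], [[0, 0, 0], [0, 0, 0]], [[0, 0, 0], [0, 0, 0]]]}}

```text
clock: 30.65
tcp_pos: [0.4361, 0.3488, 0.1784]
eef_rot: [0.702, -0.086, 0.702, 0.086]
force: [0.8, -0.7, 0.1]
grip_width: 0.647
```

Run:
```python
from h import *
where();d=snap("wrist","w9");print(proj(d,[.4363,.3492,.022]))
crop(d,281,215,60,6,"w9c")
```

```text
t 30.65 pos [0.4361 0.3488 0.1784] yaw 13.97 tilt 0.0 w 0.647 F [ 0.8 -0.7  0.1] j [ 0.46  0.43  1.47 -0.    1.24  0.22]
[281.33578417 196.57036844]
```

View pics/w9.png

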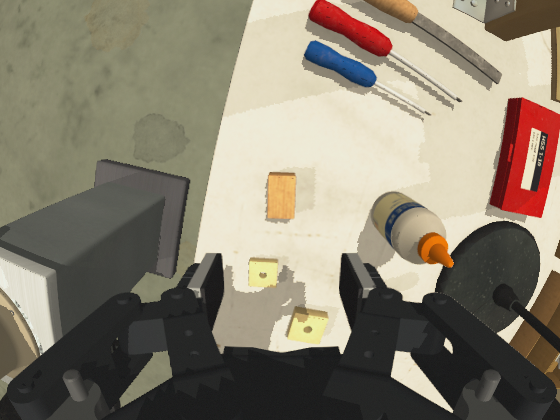

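View pics/w9c.png

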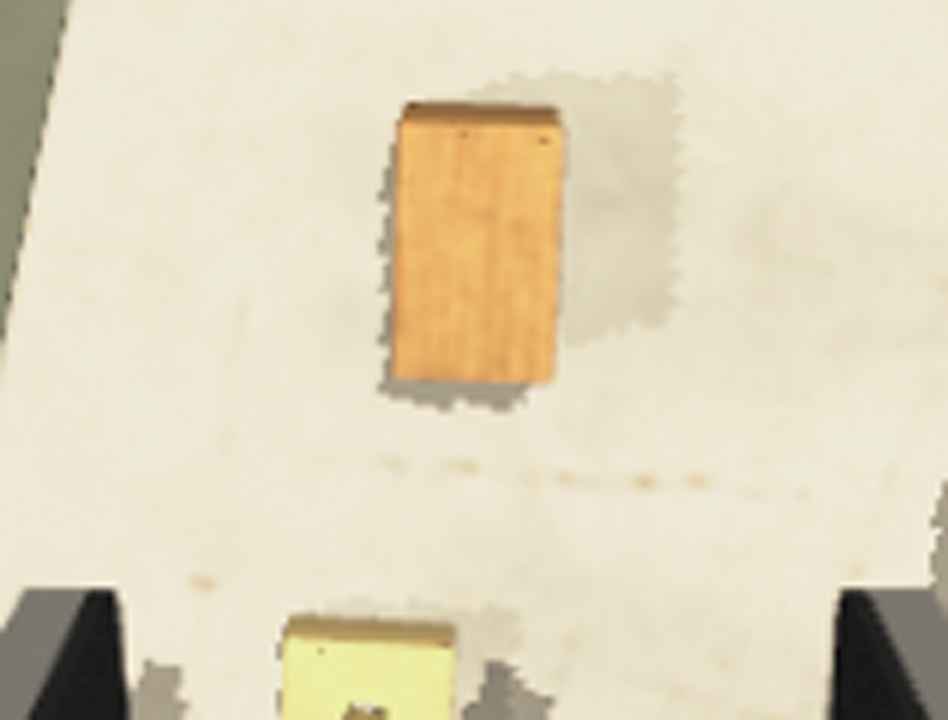

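Run:
```python
from h import *
d=load("w9");P=lambda u,v,z:pt(d,202+u/6,155+v/6,z)
b=np.array([P(400,121,.022),P(563,121,.022),P(554,383,.022),P(393,383,.022)])
print(b.round(4),b.mean(0)); e=b[0]-b[3]+b[1]-b[2];c=e[:2]
print("long dir",np.degrees(np.arctan2(c[1],c[0]))-90)
f=b[1]-b[0]+b[2]-b[3];print("short dir",np.degrees(np.arctan2(f[1],f[0])))
rel(*b.mean(0)[:2],.008,12)
blob(d,254,270,(25,14),.012,name="pale")
```

```text
[[0.4199 0.3662 0.022 ]
 [0.4445 0.3723 0.022 ]
 [0.4537 0.331  0.022 ]
 [0.4287 0.3247 0.022 ]] [0.4366928  0.34854997 0.022     ]
long dir 12.258057015720098
short dir 13.962903413061648
shift [170.4  -0.4   0.5] turn [ 2. -0.  0.]
pale ctr 438.1 261.2 size 29.5 29.5 ang 11.8 px [249 261  29  26] lab [235. 117. 165.]
```

>>> {"op": "send_rows", "data": {"commands": [[[15, 0, 0.5], [1, 0, 0]], [[42, 0, 0.5], [1, 0, 0]], [[70, 0, 0.5], [1, 0, 0]], [[97, 0, 0.5], [1, 0, 0]], [[120, 0, 0.5], [1, 0, 0]], [[138, 0, 0.5], [1, 0, 0]], [[152, 0, 0.5], [1, 0, 0]], [[162, 0, 0.5], [1, 0, 0]], [[169, 0, 0.5], [1, 0, 0]], [[171, 0, 0.5], [1, 0, 0]]]}}

```text
clock: 31.95
tcp_pos: [0.4367, 0.349, 0.0072]
eef_rot: [0.703, -0.08, 0.703, 0.08]
force: [0.1, 0.5, 0.2]
grip_width: 0.652
```

>>> {"op": "send_rows", "data": {"commands": [[[0, 0, 0], [0, 0, 0]], [[0, 0, 0], [0, 0, 0]], [[0, 0, 0], [0, 0, 0]], [[0, 0, 0], [0, 0, 0]], [[0, 0, 0], [0, 0, 0]], [[0, 0, 0], [0, 0, 0]], [[0, 0, 0], [0, 0, 0]], [[0, 0, 0], [0, 0, 0]], [[0, 0, 0], [0, 0, 0]], [[0, 0, 0], [0, 0, 0]]], "hand": 1, "newtons": 40}}

```text
clock: 33.2
tcp_pos: [0.437, 0.3492, 0.008]
eef_rot: [0.703, -0.08, 0.702, 0.08]
force: [-0.8, -0.1, 6.2]
grip_width: 0.293
```

>>> {"op": "send_rows", "data": {"commands": [[[-5, 0, 0], [0, 0, 0]], [[-15, 0, 0], [0, 0, 0]], [[-35, 0, 0], [0, 0, 0]], [[-60, 0, 0], [0, 0, 0]], [[-85, 0, 0], [0, 0, 0]], [[-110, 0, 0], [0, 0, 0]], [[-135, 0, 0], [0, 0, 0]], [[-155, 0, 0], [0, 0, 0]], [[-168, 0, 0], [0, 0, 0]], [[-175, 0, 0], [0, 0, 0]]]}}

```text
clock: 34.45
tcp_pos: [0.4366, 0.3489, 0.183]
eef_rot: [0.703, -0.08, 0.702, 0.08]
force: [0.5, 0.2, -0.2]
grip_width: 0.292
```

Run:
```python
from h import *
where();rel(.5433,.0005,.182,-1)
```

```text
t 34.45 pos [0.4366 0.3489 0.183 ] yaw 12.96 tilt 0.02 w 0.292 F [ 0.5  0.2 -0.2] j [0.46 0.43 1.47 0.   1.25 0.24]
shift [   1.  -363.5   25.8] turn [14.  0. -0.]
```

>>> {"op": "send_rows", "data": {"commands": [[[0, -18, 1], [1, 0, 0]], [[0, -55, 4], [2, 0, 0]], [[0, -100, 7], [4, 0, 0]], [[0, -150, 11], [6, 0, 0]], [[0, -200, 14], [8, 0, 0]], [[0, -250, 18], [10, 0, 0]], [[0, -295, 21], [12, 0, 0]], [[0, -332, 24], [13, 0, 0]], [[0, -356, 26], [14, 0, 0]], [[0, -363.5, 26], [14, 0, 0]]]}}

```text
clock: 35.7
tcp_pos: [0.5432, -0.0013, 0.1816]
eef_rot: [0.707, 0.007, 0.708, -0.007]
force: [-0.1, -0.1, -0.0]
grip_width: 0.294
```

>>> {"op": "send_rows", "data": {"commands": [[[0, 0, 0], [0, 0, 0]], [[0, 0, 0], [0, 0, 0]], [[0, 0, 0], [0, 0, 0]], [[0, 0, 0], [0, 0, 0]], [[0, 0, 0], [0, 0, 0]], [[0, 0, 0], [0, 0, 0]], [[0, 0, 0], [0, 0, 0]], [[0, 0, 0], [0, 0, 0]], [[0, 0, 0], [0, 0, 0]], [[0, 0, 0], [0, 0, 0]]]}}

```text
clock: 36.95
tcp_pos: [0.5435, 0.0005, 0.1824]
eef_rot: [0.707, 0.006, 0.707, -0.006]
force: [-0.7, -0.4, -1.2]
grip_width: 0.291
```

Run:
```python
from h import *
where();d=snap("wrist","w10");crop(d,281,270,60,6,"w10c")
```

```text
t 36.95 pos [5.435e-01 5.000e-04 1.824e-01] yaw -1.04 tilt 0.0 w 0.291 F [-0.7 -0.4 -1.2] j [-0.21  0.4   1.51 -0.    1.23 -0.2 ]
```

View pics/w10.png

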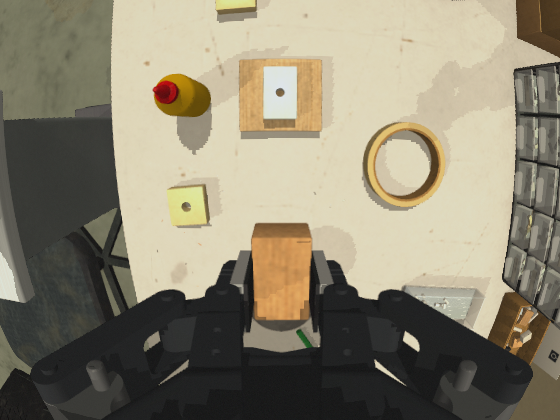

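View pics/w10c.png

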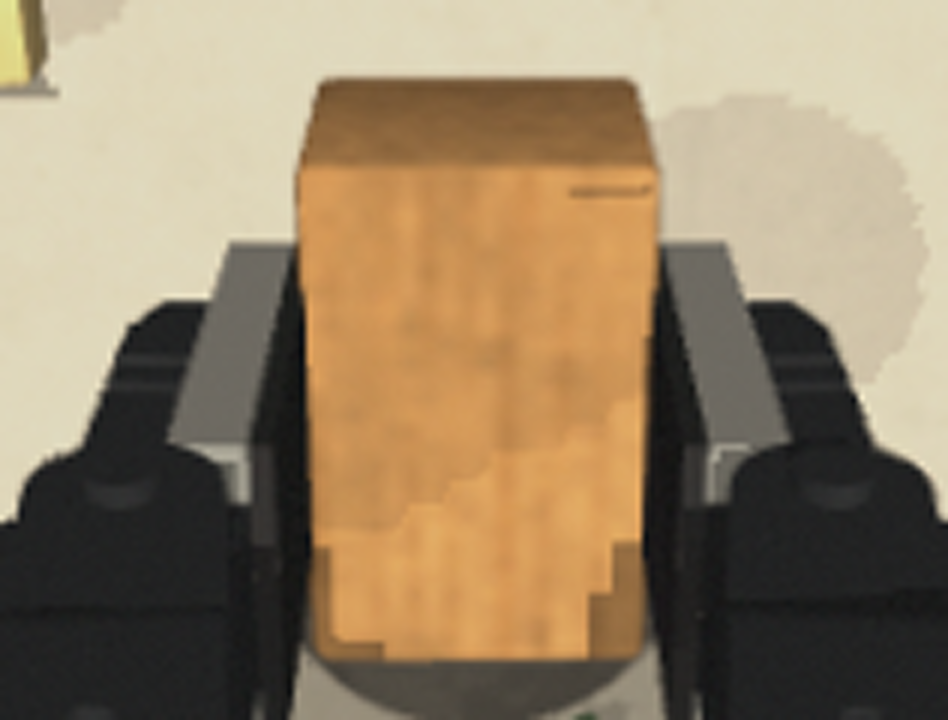

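Run:
```python
from h import *
d=load("w10");zb=.1744
for u,v,z in((281.8,237.5,.022),(281.6,320,.022),(281.8,223,0)): print(pt(d,u,v,zb+z).round(4))
for u,v in((239,60),(322,60),(321.5,131),(240,131)): print(pt(d,u,v,.016).round(4))
```

```text
[0.5443 0.0211 0.1964]
[ 0.5435 -0.0205  0.1964]
[0.5443 0.0207 0.1744]
[0.5062 0.1321 0.016 ]
[0.5844 0.1306 0.016 ]
[0.5828 0.0618 0.016 ]
[0.5057 0.0633 0.016 ]
```

The held block is centred under the TCP to within 0.5 mm, so I lower it straight down.

>>> {"op": "send_rows", "data": {"commands": [[[15, 0, 0], [0, 0, 0]], [[42, 0, 0], [0, 0, 0]], [[70, 0, 0], [0, 0, 0]], [[98, 0, 0], [0, 0, 0]], [[122, 0, 0], [0, 0, 0]], [[141, 0, 0], [0, 0, 0]], [[155, 0, 0], [0, 0, 0]], [[165, 0, 0], [0, 0, 0]], [[171, 0, 0], [0, 0, 0]], [[173.5, 0, 0], [0, 0, 0]]]}}

```text
clock: 38.25
tcp_pos: [0.5436, 0.0005, 0.0088]
eef_rot: [0.707, 0.006, 0.707, -0.006]
force: [0.4, -0.3, 0.1]
grip_width: 0.293
```

>>> {"op": "send_rows", "data": {"commands": [[[0.5, 0, 0], [0, 0, 0]], [[0.5, 0, 0], [0, 0, 0]], [[1, 0, 0], [0, 0, 0]], [[1, 0, 0], [0, 0, 0]], [[1, 0, 0], [0, 0, 0]], [[1, 0, 0], [0, 0, 0]], [[1, 0, 0], [0, 0, 0]], [[1, 0, 0], [0, 0, 0]], [[1, 0, 0], [0, 0, 0]], [[1, 0, 0], [0, 0, 0]]]}}

```text
clock: 39.5
tcp_pos: [0.5436, 0.0006, 0.008]
eef_rot: [0.707, 0.006, 0.707, -0.006]
force: [-0.1, 0.6, 1.2]
grip_width: 0.287
```

>>> {"op": "send_rows", "data": {"commands": [[[0, 0, 0], [0, 0, 0]], [[0, 0, 0], [0, 0, 0]], [[0, 0, 0], [0, 0, 0]], [[0, 0, 0], [0, 0, 0]], [[0, 0, 0], [0, 0, 0]], [[0, 0, 0], [0, 0, 0]], [[0, 0, 0], [0, 0, 0]], [[0, 0, 0], [0, 0, 0]], [[0, 0, 0], [0, 0, 0]], [[0, 0, 0], [0, 0, 0]]], "hand": -0.3}}

```text
clock: 40.75
tcp_pos: [0.5435, 0.0005, 0.0079]
eef_rot: [0.707, 0.006, 0.707, -0.006]
force: [-1.0, 0.7, -0.1]
grip_width: 0.649
```

>>> {"op": "send_rows", "data": {"commands": [[[-5, 0, 0], [0, 0, 0]], [[-15, 0, 0], [0, 0, 0]], [[-35, 0, 0], [0, 0, 0]], [[-60, 0, 0], [0, 0, 0]], [[-85, 0, 0], [0, 0, 0]], [[-110, 0, 0], [0, 0, 0]], [[-135, 0, 0], [0, 0, 0]], [[-155, 0, 0], [0, 0, 0]], [[-170, 0, 0], [0, 0, 0]], [[-180, 0, 0], [0, 0, 0]]]}}

```text
clock: 42.0
tcp_pos: [0.5436, 0.0005, 0.1888]
eef_rot: [0.707, 0.006, 0.707, -0.006]
force: [-0.9, 0.1, 0.0]
grip_width: 0.65
```

Run:
```python
from h import *
where();d=snap("wrist","w11");rel(.438,.2612,.15,11.5)
crop(d,281,210,60,6,"w11c")
blob(d,281,195,(30,20),.022,name="brown")
```

```text
t 42.0 pos [5.436e-01 5.000e-04 1.888e-01] yaw -1.04 tilt 0.04 w 0.65 F [-0.9  0.1  0. ] j [-0.21  0.39  1.51  0.    1.25 -0.2 ]
shift [  39.4  258.8 -110.7] turn [-12.5   0.1   0. ]
brown ctr 543.6 0.3 size 41.0 25.6 ang 88.9 px [268 174  27  42] lab [184. 141. 172.]
```

View pics/w11c.png

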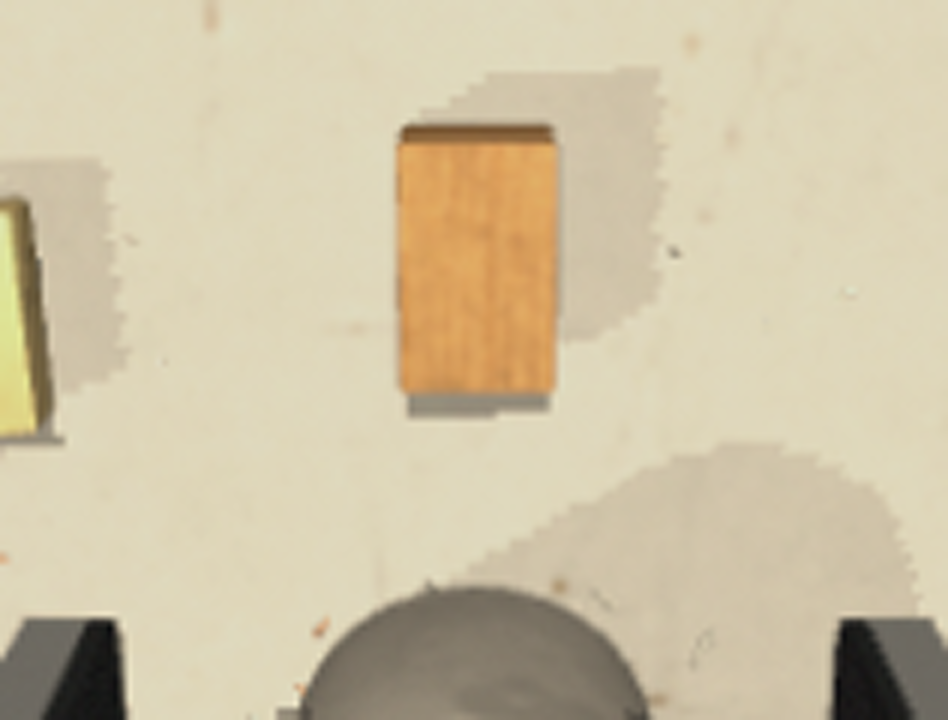

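>>> {"op": "send_rows", "data": {"commands": [[[0, 13, -6], [-1, 0, 0]], [[0, 40, -17], [-2, 0, 0]], [[0, 75, -32], [-4, 0, 0]], [[0, 112, -48], [-6, 0, 0]], [[0, 150, -64], [-8, 0, 0]], [[0, 187, -80], [-10, 0, 0]], [[5, 220, -94], [-11, 0, 0]], [[15, 243, -104], [-12, 0, 0]], [[23, 256, -110], [-12.5, 0, 0]], [[25, 259, -111], [-12.5, 0, 0]]]}}

```text
clock: 43.3
tcp_pos: [0.4365, 0.2619, 0.1621]
eef_rot: [0.703, -0.071, 0.704, 0.071]
force: [0.1, 0.1, 0.0]
grip_width: 0.647
```

>>> {"op": "send_rows", "data": {"commands": [[[0, 0, 0], [0, 0, 0]], [[0, 0, 0], [0, 0, 0]], [[0, 0, 0], [0, 0, 0]], [[0, 0, 0], [0, 0, 0]], [[0, 0, 0], [0, 0, 0]], [[0, 0, 0], [0, 0, 0]], [[0, 0, 0], [0, 0, 0]], [[0, 0, 0], [0, 0, 0]], [[0, 0, 0], [0, 0, 0]], [[0, 0, 0], [0, 0, 0]]]}}

```text
clock: 44.55
tcp_pos: [0.4372, 0.2615, 0.1629]
eef_rot: [0.704, -0.071, 0.704, 0.071]
force: [-0.3, -0.4, 0.4]
grip_width: 0.651
```

Run:
```python
from h import *
where();d=snap("wrist","w12");u,v=proj(d,[.438,.2612,.012]);print(u,v)
crop(d,281,195,50,7,"w12c")
blob(d,int(u)-8,int(v)-6,(30,14),.012,name="pale")
```

```text
t 44.55 pos [0.4372 0.2615 0.1629] yaw 11.47 tilt 0.0 w 0.651 F [-0.3 -0.4  0.4] j [0.31 0.34 1.64 0.   1.15 0.11]
281.8126260479449 198.69937247869922
pale ctr 438.1 260.8 size 29.8 28.6 ang 11.5 px [266 184  33  31] lab [236. 116. 164.]
```

View pics/w12c.png

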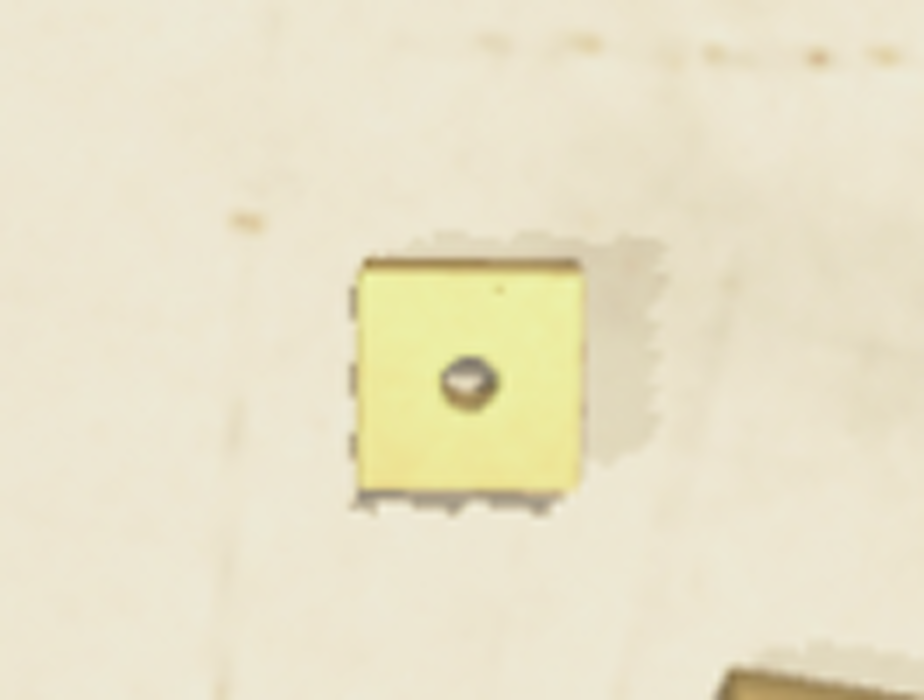

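>>> {"op": "send_rows", "data": {"commands": [[[15, -0.5, 0.7], [0, 0, 0]], [[42, -0.5, 0.7], [0, 0, 0]], [[70, -0.5, 0.7], [0, 0, 0]], [[95, -0.5, 0.7], [0, 0, 0]], [[116, -0.5, 0.7], [0, 0, 0]], [[132, -0.5, 0.7], [0, 0, 0]], [[145, -0.5, 0.7], [0, 0, 0]], [[153, -0.5, 0.7], [0, 0, 0]], [[158, -0.5, 0.7], [0, 0, 0]], [[159.5, -0.5, 0.7], [0, 0, 0]]]}}

```text
clock: 45.85
tcp_pos: [0.4381, 0.2612, 0.0034]
eef_rot: [0.704, -0.071, 0.703, 0.071]
force: [0.4, -0.3, -0.0]
grip_width: 0.646
```

>>> {"op": "send_rows", "data": {"commands": [[[0, 0, 0], [0, 0, 0]], [[0, 0, 0], [0, 0, 0]], [[0, 0, 0], [0, 0, 0]], [[0, 0, 0], [0, 0, 0]], [[0, 0, 0], [0, 0, 0]], [[0, 0, 0], [0, 0, 0]], [[0, 0, 0], [0, 0, 0]], [[0, 0, 0], [0, 0, 0]], [[0, 0, 0], [0, 0, 0]], [[0, 0, 0], [0, 0, 0]]], "hand": 1, "newtons": 30}}

```text
clock: 47.1
tcp_pos: [0.4383, 0.2613, 0.0039]
eef_rot: [0.704, -0.071, 0.703, 0.071]
force: [-0.5, -0.9, 5.6]
grip_width: 0.34
```

>>> {"op": "send_rows", "data": {"commands": [[[-5, 0, 0], [0, 0, 0]], [[-15, 0, 0], [0, 0, 0]], [[-35, 0, 0], [0, 0, 0]], [[-60, 0, 0], [0, 0, 0]], [[-85, 0, 0], [0, 0, 0]], [[-110, 0, 0], [0, 0, 0]], [[-135, 0, 0], [0, 0, 0]], [[-155, 0, 0], [0, 0, 0]], [[-172, 0, 0], [0, 0, 0]], [[-180, 0, 0], [0, 0, 0]]]}}

```text
clock: 48.35
tcp_pos: [0.4381, 0.2612, 0.1846]
eef_rot: [0.704, -0.071, 0.703, 0.071]
force: [-0.4, 0.1, -1.1]
grip_width: 0.341
```

Run:
```python
from h import *
where();rel(.5436,.0003,.183,-1)
```

```text
t 48.35 pos [0.4381 0.2612 0.1846] yaw 11.47 tilt 0.08 w 0.341 F [-0.4  0.1 -1.1] j [ 0.31  0.32  1.61 -0.    1.21  0.11]
shift [   1.6 -276.7   51.5] turn [12.5  0.1 -0. ]
```

>>> {"op": "send_rows", "data": {"commands": [[[0, -14, 2], [1, 0, 0]], [[0, -42, 7], [2, 0, 0]], [[0, -78, 14], [4, 0, 0]], [[0, -117, 22], [6, 0, 0]], [[0, -156, 29], [8, 0, 0]], [[0, -194, 36], [10, 0, 0]], [[0, -228, 42], [11, 0, 0]], [[0, -255, 47], [12, 0, 0]], [[0, -272, 51], [12.5, 0, 0]], [[0, -276.7, 51.5], [12.5, 0, 0]]]}}

```text
clock: 49.6
tcp_pos: [0.5434, -0.0006, 0.1829]
eef_rot: [0.707, 0.007, 0.707, -0.007]
force: [-0.2, 0.6, 0.9]
grip_width: 0.341
```

>>> {"op": "send_rows", "data": {"commands": [[[0, 0, 0], [0, 0, 0]], [[0, 0, 0], [0, 0, 0]], [[0, 0, 0], [0, 0, 0]], [[0, 0, 0], [0, 0, 0]], [[0, 0, 0], [0, 0, 0]], [[0, 0, 0], [0, 0, 0]], [[0, 0, 0], [0, 0, 0]], [[0, 0, 0], [0, 0, 0]], [[0, 0, 0], [0, 0, 0]], [[0, 0, 0], [0, 0, 0]]]}}

```text
clock: 50.85
tcp_pos: [0.5435, 0.0002, 0.1834]
eef_rot: [0.707, 0.006, 0.707, -0.006]
force: [0.4, -0.9, -0.3]
grip_width: 0.343
```

Run:
```python
from h import *
where();d=snap("wrist","w13");crop(d,281,250,70,6,"w13c")
```

```text
t 50.85 pos [5.435e-01 2.000e-04 1.834e-01] yaw -1.03 tilt 0.0 w 0.343 F [ 0.4 -0.9 -0.3] j [-0.22  0.39  1.51  0.    1.23 -0.2 ]
```

View pics/w13c.png

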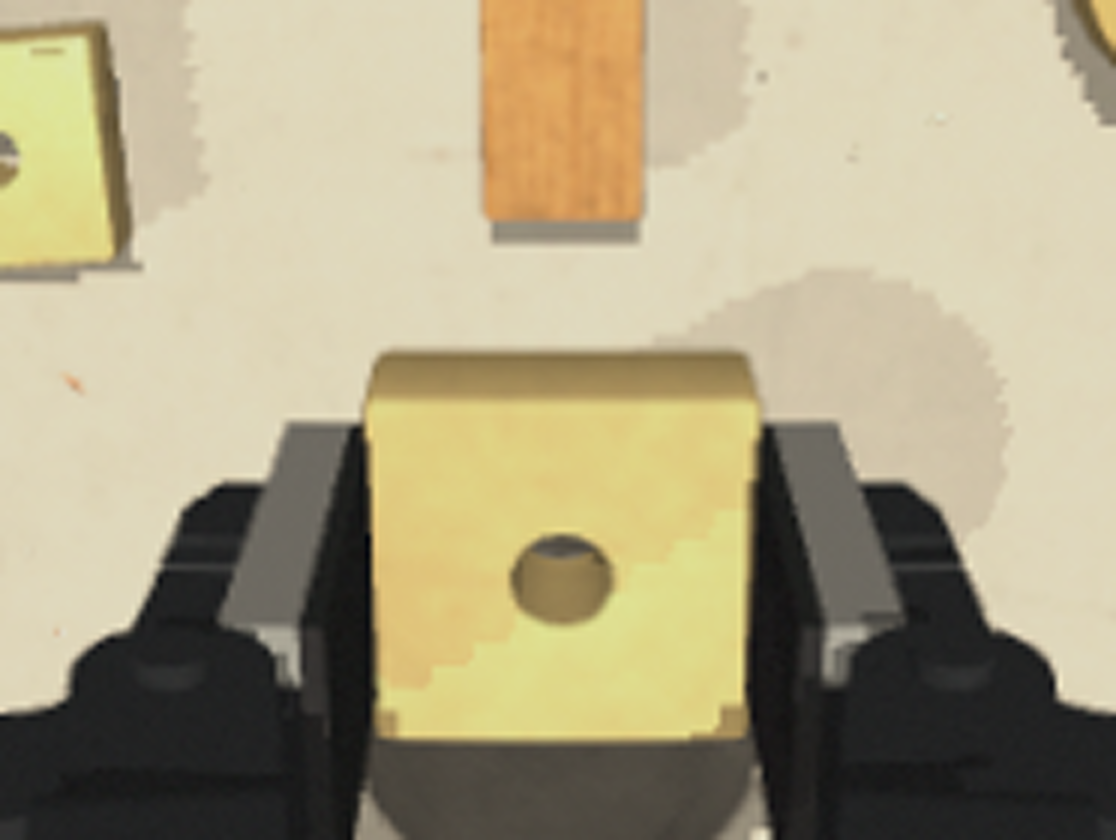

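Run:
```python
from h import *
d=load("w13");P=lambda u,v,z:print(pt(d,188+u/6,180+v/6,z).round(4))
P(562,400,.1915);P(561,740,.1915);P(562,352,.1795);P(562,580,.1915);P(563,218,.022)
```

```text
[0.5441 0.0144 0.1915]
[ 0.5435 -0.015   0.1915]
[0.5441 0.0138 0.1795]
[ 0.5438 -0.0006  0.1915]
[ 0.5438 -0.0203  0.022 ]
```

>>> {"op": "send_rows", "data": {"commands": [[[15, 0.5, 0], [0, 0, 0]], [[42, 0.5, 0], [0, 0, 0]], [[70, 0.5, 0], [0, 0, 0]], [[95, 0.5, 0], [0, 0, 0]], [[116, 0.5, 0], [0, 0, 0]], [[132, 0.5, 0], [0, 0, 0]], [[144, 0.5, 0], [0, 0, 0]], [[151, 0.5, 0], [0, 0, 0]], [[155, 0.5, 0], [0, 0, 0]], [[156.5, 0.5, 0], [0, 0, 0]]]}}

```text
clock: 52.15
tcp_pos: [0.5437, 0.0007, 0.027]
eef_rot: [0.707, 0.006, 0.707, -0.006]
force: [-0.4, -0.3, -0.7]
grip_width: 0.34
```

>>> {"op": "send_rows", "data": {"commands": [[[0.5, 0, 0], [0, 0, 0]], [[0.5, 0, 0], [0, 0, 0]], [[1, 0, 0], [0, 0, 0]], [[1, 0, 0], [0, 0, 0]], [[1.2, 0, 0], [0, 0, 0]], [[1.2, 0, 0], [0, 0, 0]], [[1.2, 0, 0], [0, 0, 0]], [[1.2, 0, 0], [0, 0, 0]], [[1.2, 0, 0], [0, 0, 0]], [[1.2, 0, 0], [0, 0, 0]]]}}

```text
clock: 53.4
tcp_pos: [0.5435, 0.0008, 0.0259]
eef_rot: [0.707, 0.006, 0.707, -0.006]
force: [-2.0, 0.6, 5.5]
grip_width: 0.337
```

>>> {"op": "send_rows", "data": {"commands": [[[0, 0, 0], [0, 0, 0]], [[0, 0, 0], [0, 0, 0]], [[0, 0, 0], [0, 0, 0]], [[0, 0, 0], [0, 0, 0]], [[0, 0, 0], [0, 0, 0]], [[0, 0, 0], [0, 0, 0]], [[0, 0, 0], [0, 0, 0]], [[0, 0, 0], [0, 0, 0]], [[0, 0, 0], [0, 0, 0]], [[0, 0, 0], [0, 0, 0]]], "hand": -0.3}}

```text
clock: 54.65
tcp_pos: [0.5435, 0.0007, 0.0257]
eef_rot: [0.707, 0.006, 0.707, -0.006]
force: [-0.3, -0.3, 0.1]
grip_width: 0.653
```

>>> {"op": "send_rows", "data": {"commands": [[[-5, 0, 0], [0, 0, 0]], [[-15, 0, 0], [0, 0, 0]], [[-35, 0, 0], [0, 0, 0]], [[-60, 0, 0], [0, 0, 0]], [[-85, 0, 0], [0, 0, 0]], [[-110, 0, 0], [0, 0, 0]], [[-135, 0, 0], [0, 0, 0]], [[-155, 0, 0], [0, 0, 0]], [[-170, 0, 0], [0, 0, 0]], [[-180, 0, 0], [0, 0, 0]]]}}

```text
clock: 55.9
tcp_pos: [0.5435, 0.0007, 0.2066]
eef_rot: [0.707, 0.006, 0.707, -0.006]
force: [0.5, 1.2, 0.1]
grip_width: 0.65
```

Run:
```python
from h import *
where();d=snap("wrist","w14");crop(d,281,210,70,6,"w14c");rel(.45,.05,.32,90)
```

```text
t 55.9 pos [0.5435 0.0007 0.2066] yaw -1.03 tilt 0.03 w 0.65 F [0.5 1.2 0.1] j [-0.21  0.37  1.48 -0.    1.29 -0.2 ]
shift [-112.7   47.6  -94.6] turn [-91.    0.1   0.1]
```

View pics/w14c.png

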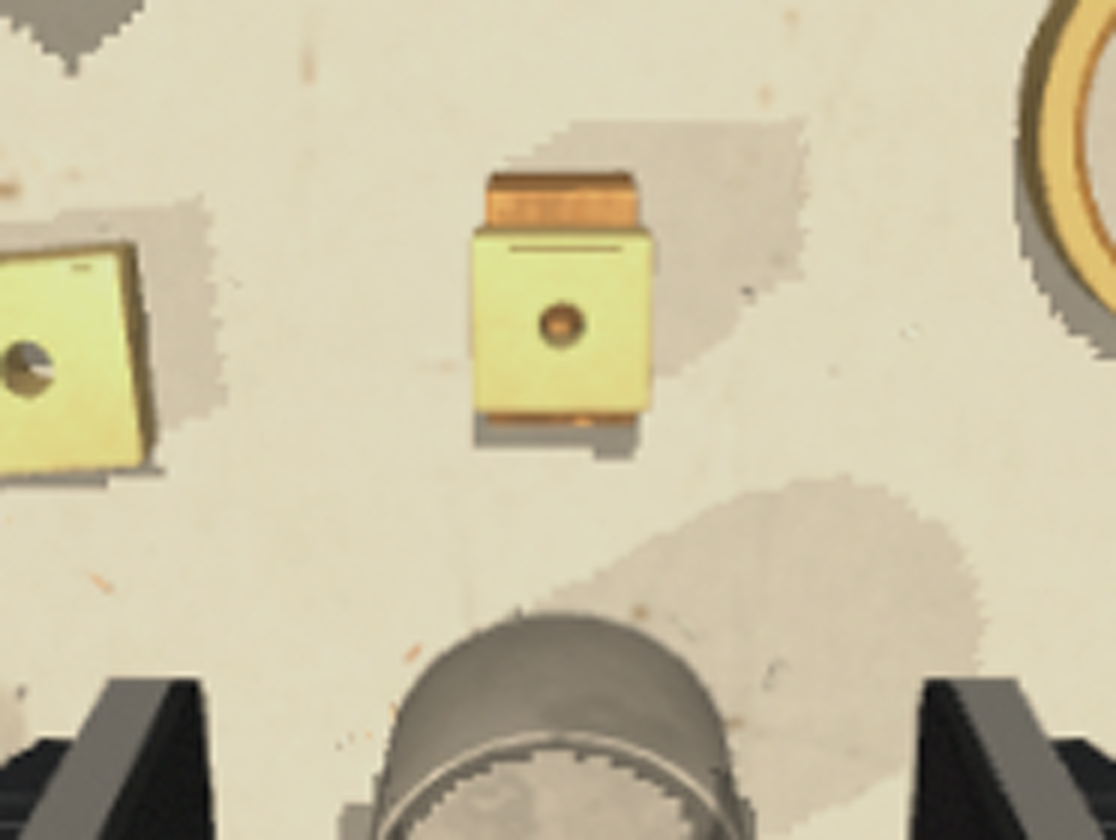

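Pale block sits on the brown one. I'll back off and check the whole layout.

>>> {"op": "send_rows", "data": {"commands": [[[-15, 0, 0], [-5, 0, 0]], [[-35, 5, -10], [-14, 0, 0]], [[-55, 12, -25], [-23, 0, 0]], [[-75, 20, -40], [-33, 0, 0]], [[-90, 28, -55], [-43, 0, 0]], [[-100, 35, -70], [-53, 0, 0]], [[-108, 41, -82], [-63, 0, 0]], [[-112, 45, -90], [-73, 0, 0]], [[-113, 47, -94], [-83, 0, 0]], [[-113, 47.5, -94.5], [-91, 0, 0]]]}}

```text
clock: 57.2
tcp_pos: [0.4496, 0.0501, 0.3185]
eef_rot: [0.499, -0.501, 0.499, 0.501]
force: [-0.5, -0.5, -0.1]
grip_width: 0.65
```

>>> {"op": "send_rows", "data": {"commands": [[[0, 0, 0], [0, 0, 0]], [[0, 0, 0], [0, 0, 0]], [[0, 0, 0], [0, 0, 0]], [[0, 0, 0], [0, 0, 0]], [[0, 0, 0], [0, 0, 0]], [[0, 0, 0], [0, 0, 0]], [[0, 0, 0], [0, 0, 0]], [[0, 0, 0], [0, 0, 0]], [[0, 0, 0], [0, 0, 0]], [[0, 0, 0], [0, 0, 0]]]}}

```text
clock: 58.45
tcp_pos: [0.4499, 0.0499, 0.3187]
eef_rot: [0.5, -0.5, 0.5, 0.5]
force: [0.4, -0.9, -0.7]
grip_width: 0.65
```

Run:
```python
from h import *
d0=load("w14");P=lambda u,v,z:pt(d0,188+u/6,140+v/6,z).round(4)
print("brown ends",P(562,190,.022),P(562,420,.0));print("pale edges",P(562,233,.034),P(562,411,.034),"hole",P(561,325,.034))
where();d=snap("wrist","w15");snap("scene","s15")
cv2.imwrite("pics/w15b.png",cv2.resize(d["img"][:,:,::-1],(800,600),interpolation=cv2.INTER_CUBIC))
for n,X in (("pale",[.5437,.0004,.034]),("grey",[.5446,.0973,.034]),("vial",[.5608,.2602,.054])): print(n,proj(d,X)*800/560)
```

```text
brown ends [0.5445 0.0207 0.022 ] [ 0.5437 -0.0255  0.    ]
pale edges [0.5444 0.0153 0.034 ] [ 0.5438 -0.0148  0.034 ] hole [ 5.439e-01 -1.000e-04  3.400e-02]
t 58.45 pos [0.4499 0.0499 0.3187] yaw 89.96 tilt 0.0 w 0.65 F [ 0.4 -0.9 -0.7] j [-0.15  0.1   1.54 -0.    1.51 -1.72]
pale [351.1755277  345.68118812]
grey [449.43691324 346.44305541]
vial [607.26861962 365.23466359]
```

View pics/w15b.png

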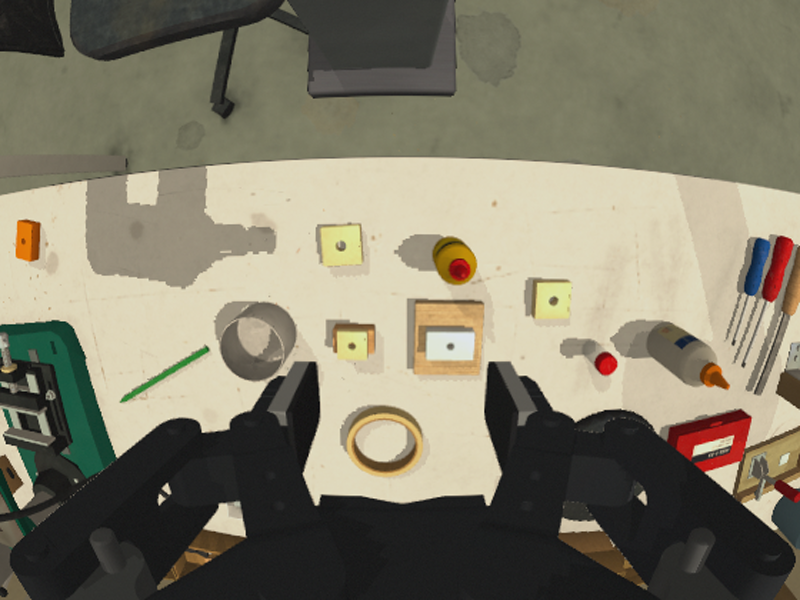

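Everything is in place: grey block at (450,345) on the board, oil bottle upright at (455,260), pale on brown at (352,345), and the vial and glue bottle unmoved. One more tin fix to check the midpoint.

Run:
```python
from h import *
d=load("w15");crop(d,181,239,42,9,"w15t");crop(d,318,182,30,12,"w15o")
```

```text
(no output)
```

View pics/w15t.png

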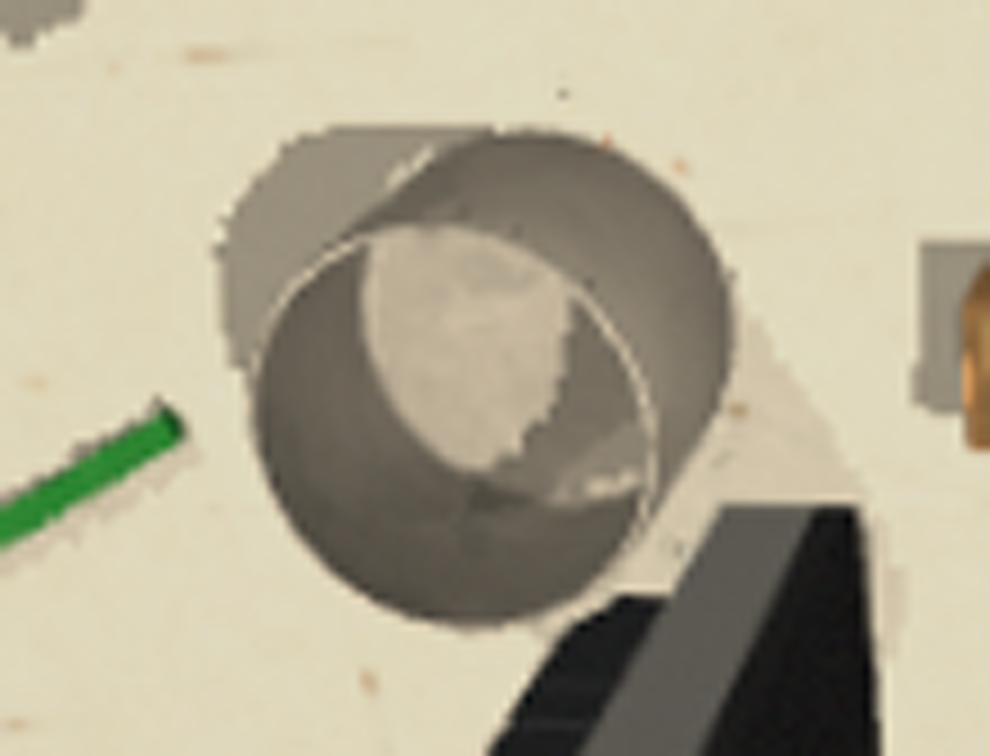

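View pics/w15o.png

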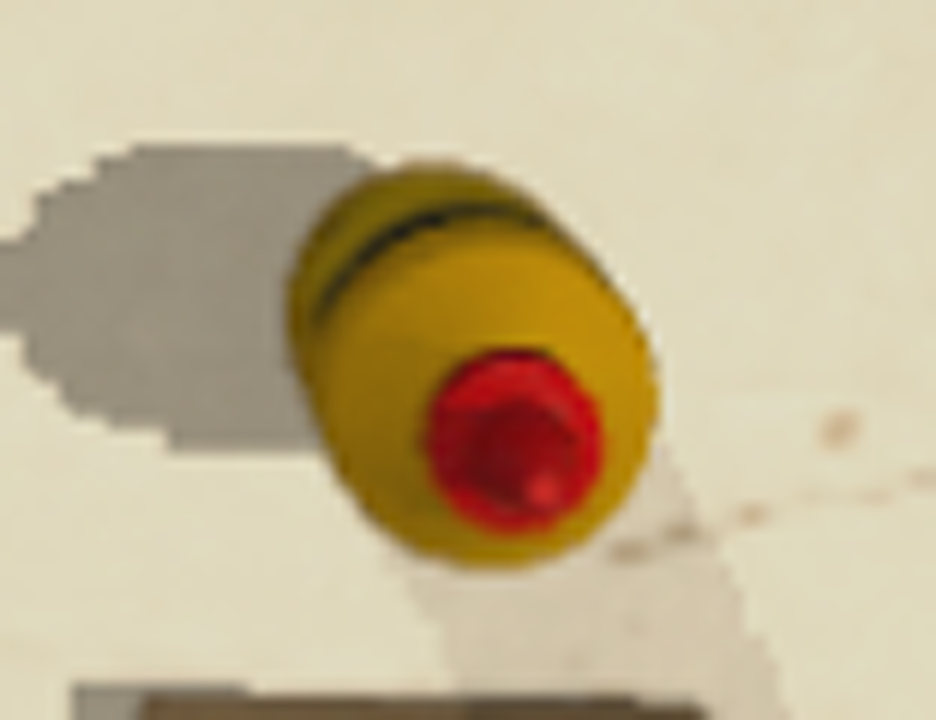

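Run:
```python
from h import *
from scipy.optimize import least_squares
d=load("w15")
def circ(X):
    r=least_squares(lambda c:np.hypot(X[:,0]-c[0],X[:,1]-c[1])-c[2],[*X.mean(0)[:2],.03]);return r.x.round(4),np.abs(r.fun).max().round(4)
p=[(250,370),(275,310),(340,243),(430,224),(520,250),(590,300),(640,375),(658,450),(645,520),(600,585),(475,628),(400,610),(300,520),(258,440)]
u0,v0=181-int(42*1.33),239-42
print("rim",circ(np.array([pt(d,u0+u/9,v0+v/9,.056) for u,v in p])))
p=[(490,133),(530,130),(640,165),(700,230),(730,300),(732,350)]
print("base",circ(np.array([pt(d,u0+u/9,v0+v/9,0) for u,v in p])))
u0,v0=318-int(30*1.33),152
print("oil base",circ(np.array([pt(d,u0+u/12,v0+v/12,.001) for u,v in [(430,160),(370,175),(320,215),(292,265),(290,310)]])),"tip",pt(d,u0+543/12,v0+492/12,.107))
```

```text
rim (array([ 0.5409, -0.0954,  0.0331]), np.float64(0.0015))
base (array([ 0.5422, -0.0965,  0.034 ]), np.float64(0.0002))
oil base (array([0.457 , 0.0987, 0.017 ]), np.float64(0.0002)) tip [0.45803185 0.09851828 0.107     ]
```

Run:
```python
from h import *
where();print(job_done())
```

```text
t 58.55 pos [0.4499 0.0499 0.3187] yaw 89.96 tilt 0.01 w 0.65 F [-0.2 -0.4  0.2] j [-0.15  0.1   1.54 -0.    1.51 -1.72]
the job is handed in; nothing more can be done
None
```

The layout is done in the order you gave and handed in at about 58.6 s of the 112 s allowed. The hand-in reports no verdict, so the checks below are my own camera measurements, good to about 2 mm.

| Item | Result |
|---|---|
| Grey block | Flat on the board, within about 0.7 mm of its middle |
| Oil bottle | Upright at (0.457, 0.099), directly in front of the board, gap about 30 mm |
| Brown block | Flat at (0.5436, 0.0003); the board–tin midpoint measures (0.5434, 0.0005) |
| Pale block | The 30 mm one (the other two measure about 38 mm), flat on the brown block and centred to about 0.5 mm |

In the last wrist picture the glue bottle and the red-capped vial stand where they were. The measured wrist force stayed at about 6 N or less in every reading. No check failed; the tin's position from its rim and from its base differed by 1 to 2 mm, within the camera calibration.

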